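# Load shiitake into the UV-B lamp box

## Robot

A 6-joint arm with a two-finger parallel gripper is mounted at the origin on the work surface. World frame = base frame: x ahead of the robot, y to its left, z up, the work surface at z = 0. Lengths are in m, angles in rad, forces in N, time in s.
With the tool pointing down it reaches from about 0.35 to 0.775 m from the base axis. Payload 7.3 kg.
Tool frame: the origin (TCP) lies at the very end of the fingers, on their centre line; the grasp point (between the pads) lies 19 mm behind it (pinch_z is the distance from the TCP to the grasp point, in m); z points along the fingers, y is the line along which they close (so a half turn about z gives the same grasp; the last joint's range is limited). The gripper opens to 92 mm and grips with 3 to 60 N. Pads are 19 mm wide; open, the fingers measure 130 mm over their backs; the gripper's body (75 mm by 190 mm) begins 47 mm behind the grasp point.
Start: joints at [-1.417, 0.342, 1.524, -0, 1.275, -0.146], TCP at [0.155, -0.502, 0.227] pointing down, gripper open.
Joint ranges: [-2.53, 2.53], [-0.77, 2.02], [0.04, 2.7], [-1, 4.14], [0.28, 2.66], [-3.11, 3.11]. Speed limits (rad/s): [2.57, 2.57, 3.14, 3.14, 3.14, 3.14].

## Interface

Orientations are given as [roll, pitch, yaw] about the fixed x, y, z axes, in that order (R = Rz(yaw) Ry(pitch) Rx(roll)).
In Python, from cell import * gives the robot as it stands.
- The arm moves only by the tool arm_command, never from a script. Its arguments are lists of equal length, an entry for each row: "fingers": the gripper command: -1 is fully open, 1 is shut, values between are in proportion; "travel": the shift along the tool's x, y, z in m, a list of three; "dr": the turn, a rotation vector about the tool's x, y, z in degrees, a list of three. In form: {"fingers": [fingers, ...], "travel": [[x, y, z], ...], "dr": [[wx, wy, wz], ...]}. A call has 1 to 8 rows; each row is the pose to reach, as a shift and turn from the pose commanded when the call began, along the tool's axes at that moment; what a row does not reach only later rows make up. A row lasts 1/12 s, in which the tool goes at most 41.7 mm and 7.16 degrees, less where a joint would pass 70% of its speed; a pose out of reach is approached as far as the arm can. A call with a gripper value outside its range is refused whole. The fingers move at their own pace and stop on an object; "squeeze" is the grip in N (left out, the last holds). Time passes only in rows, so rows that repeat a pose let the fingers close. It gives the time, the measured TCP pose, the force, the opening and the grip force at its end, in the units of the state.
- observe(): the state, without advancing time (a new reading comes with each control period).
- read_camera(name): name is "scene" or "top"; returns a dict with "color" (480x640x3 uint8, blue, green, red), "z_map" (480x640 float32, m along the optical axis (not along the pixel's ray), 0 where there is no reading), "fx", "fy", "cx", "cy" (pixels), "R" (3x3) and "t" (3): a world point X has camera coordinates R X + t. Camera axes: x right, y down, z forward; pixel columns grow to the right and rows downward; lengths in m; the calibration is good to about 2 mm. A picture is of the moment at which its call begins.
- hand_in(): hands the job in; it is judged then, once.
The state is a dict: "time": time; "qpos": joint angles; "qvel": joint speeds; "joint_efforts": joint torques, N m; "tool_pos": TCP position; "tool_rot": TCP orientation; "contact_force": force on the tool from outside, world axes, zero at the start; "torque": the same for the moment, N m; "opening": finger opening in m; "grip_force": force on a finger pad.
Only numpy, scipy, OpenCV 4.12 (cv2) and the standard library are available. Lean on these libraries where they do the work, as an engineer would, in place of code of your own. Each camera call takes 0.05 s, during which the arm holds its last target. There are 200 camera calls.

## Task

Give the picked shiitake their UV-B treatment: switch the lamp box off at its lever before drawing the tray out, pull the tray all the way out, and set every mushroom lying on the bench in the tray, one to a pocket, gills up and down flat in its pocket. Then slide the loaded tray fully home under the lamps and switch the lamp back on. Leave the other things on the bench where they are.

Things in the scene. Friction and masses are not known exactly. Their poses are not given: they have to be found in the camera images.
- shiitake_1: Picked shiitake lying gills up on the bench: brown cap 62 mm across and 26 mm thick with its rounded crown down, plain cream stem 16 mm in diameter standing up from the gills to 64 mm above the bench. Firm, about 45 g. Origin at the lowest point of the crown, z up along the stem (any yaw). May be absent; absent mushrooms are None.
- shiitake_2: Picked shiitake lying gills up on the bench: brown cap 58 mm across and 26 mm thick with its rounded crown down, plain cream stem 16 mm in diameter standing up from the gills to 60 mm above the bench. Firm, about 45 g. Origin at the lowest point of the crown, z up along the stem (any yaw). May be absent; absent mushrooms are None.
- shiitake_3: Picked shiitake lying gills up on the bench: brown cap 64 mm across and 26 mm thick with its rounded crown down, plain cream stem 16 mm in diameter standing up from the gills to 66 mm above the bench. Firm, about 45 g. Origin at the lowest point of the crown, z up along the stem (any yaw). May be absent; absent mushrooms are None.
- shiitake_4: Picked shiitake lying gills up on the bench: brown cap 60 mm across and 26 mm thick with its rounded crown down, plain cream stem 16 mm in diameter standing up from the gills to 62 mm above the bench. Firm, about 45 g. Origin at the lowest point of the crown, z up along the stem (any yaw). May be absent; absent mushrooms are None.
- shiitake_5: Picked shiitake lying gills up on the bench: brown cap 58 mm across and 26 mm thick with its rounded crown down, plain cream stem 16 mm in diameter standing up from the gills to 64 mm above the bench. Firm, about 45 g. Origin at the lowest point of the crown, z up along the stem (any yaw). May be absent; absent mushrooms are None.
- shiitake_6: Picked shiitake lying gills up on the bench: brown cap 62 mm across and 26 mm thick with its rounded crown down, plain cream stem 16 mm in diameter standing up from the gills to 60 mm above the bench. Firm, about 45 g. Origin at the lowest point of the crown, z up along the stem (any yaw). May be absent; absent mushrooms are None.
- uv_box: UV-B lamp box, fixed to the bench: low stainless hood 200 mm deep (x), 290 mm wide (y), 135 mm high, its open front towards -x with clearance of 90 mm above the bench under the lamp tubes. Origin at the centre of its underside, its x axis points away from the robot (the box may be turned by up to 0.1 rad). On its right (-y) side a grey switch box 110 x 110 x 110 mm, x -130 to -20 mm and y -145 to -255 mm in this frame, carries the lamp lever on its top.
- tray (a joint): Slide of the white six-pocket tray, m: 0 = fully home under the lamps, 0.17 = fully out towards the robot (the box's -x). Slides with about 1.5 N of friction and stays where it is left; it may start up to 25 mm out.
- tray_handle (a point): Middle of the tray's bail handle: a round steel bar 12 mm thick and 100 mm long along the box's y, 85 mm above the bench, held by two sloping arms at its ends. When the tray is home the bar stands 50 mm in front of the hood; a clear gap of 44 mm lies behind it, so it can be hooked or pinched from above, or pushed from its front.
- pocket_1 (a point): Centre of the floor of tray pocket 1: far row, left (+y). Floor 16 mm above the bench; pocket 72 x 72 mm inside, square to the box, between ribs 6 mm thick and 16 mm high. Moves with the tray.
- pocket_2 (a point): Centre of the floor of tray pocket 2: far row, middle. Floor 16 mm above the bench; pocket 72 x 72 mm inside, square to the box, between ribs 6 mm thick and 16 mm high. Moves with the tray.
- pocket_3 (a point): Centre of the floor of tray pocket 3: far row, right (-y). Floor 16 mm above the bench; pocket 72 x 72 mm inside, square to the box, between ribs 6 mm thick and 16 mm high. Moves with the tray.
- pocket_4 (a point): Centre of the floor of tray pocket 4: near row, left (+y). Floor 16 mm above the bench; pocket 72 x 72 mm inside, square to the box, between ribs 6 mm thick and 16 mm high. Moves with the tray.
- pocket_5 (a point): Centre of the floor of tray pocket 5: near row, middle. Floor 16 mm above the bench; pocket 72 x 72 mm inside, square to the box, between ribs 6 mm thick and 16 mm high. Moves with the tray.
- pocket_6 (a point): Centre of the floor of tray pocket 6: near row, right (-y). Floor 16 mm above the bench; pocket 72 x 72 mm inside, square to the box, between ribs 6 mm thick and 16 mm high. Moves with the tray.
- lamp_switch (a joint): Lamp lever switch, rad: 0 = OFF, lever leaning 0.5 rad away from the hood (to the box's -y); 1.0 = ON, leaning 0.5 rad towards the hood (+y). Over-centre: past the middle (0.5) it snaps to the nearer end and holds there; about 1 N at the ball moves it. It starts ON; the lever alone shows the state.
- switch_tip (a point): Centre of the black ball, 24 mm in diameter, at the end of the lamp lever, 70 mm from the pivot on a steel rod 10 mm thick.
- switch_pivot (a point): Pivot of the lamp lever, 125 mm above the bench on the switch box; the lever swings in the box's y-z plane.
- jar: Bystander: glass jar with metal lid, 60 mm in diameter, 100 mm high, standing among the mushrooms. Origin at the centre of its underside.
- knife: Bystander: harvest knife lying flat, 200 mm long, black handle. Origin mid-length, at the bench.
- punnet: Bystander: empty clear punnet 180 x 130 x 50 mm. Origin at the centre of its underside.
Not all that is in view belongs to the job. Leave any orange or turquoise look-alike of the shiitake_2 alone.

How it is judged:
By the outcome, as a careful person would: the job done as asked, in the order asked, and still so for the second after the job is handed in, with the robot touching nothing.
Of shiitake_1, shiitake_2, shiitake_3, shiitake_4, shiitake_5, shiitake_6 only 4 to 6 are there at a start; the rules pass over those that are not, and their reading is None.
At some moment in a run one of shiitake_1, shiitake_2, shiitake_3, shiitake_4, shiitake_5, shiitake_6 may be knocked a few centimetres aside while the robot is not near it.
It also fails if it takes over 210 s, if anything falls off the work surface, if the arm or the gripper's body presses on something with over 40 N, if the wrist force passes 120 N, or if a joint passes its speed limit or range.

## Working session

There is one attempt and no reset: what is moved stays moved. The work goes in short steps, Python scripts to look and compute and a tool call to move; the robot and the scene stay as the last step left them, time stands still between calls to the robot, and variables do not carry over. Pictures are saved under pics/ and viewed, at most 14 in all, crops included, and the job is handed in when it is done.

Besides the shell and the picture viewer there is one more tool, called after "Call:" in YAML: its name, and indented under it one key for each argument. arm_command: Moves the arm, as the interface text tells. Its arguments: {"type":"object","properties":{"fingers":{"type":"array","items":{"type":"number"}},"travel":{"type":"array","items":{"type":"array","items":{"type":"number"}}},"dr":{"type":"array","items":{"type":"array","items":{"type":"number"}}},"squeeze":{"type":"number"}},"required":["fingers","travel","dr"]}

```bash
mkdir -p pics; ls
python3 - <<'E'
from cell import *
import cv2,numpy as np
for n in("top","scene"):
    c=read_camera(n); cv2.imwrite(f"pics/{n}0.png",c["color"]); np.savez(f"{n}0.npz",**c)
    print(n,c["fx"],c["cx"],c["cy"],c["R"],c["t"])
print(observe())
E
```

```text
pics
top 621.939093413027 313.36658284464545 238.01756868874355 [[-0.09021678 -0.99591322 -0.00421898]
 [-0.97569343  0.08923302 -0.20014946]
 [ 0.19970796 -0.01394041 -0.97975629]] [0.12803114 0.53361245 1.43974422]
scene 537.5746702839962 324.1618982532534 246.47288771019294 [[-0.5554644  -0.83149647 -0.00853992]
 [-0.65652721  0.44483627 -0.60917379]
 [ 0.51032472 -0.33276766 -0.79299077]] [0.38289114 0.40180439 1.37760726]
{'time': 0.1, 'qpos': array([-1.41698444e+00,  3.42666570e-01,  1.52490529e+00, -1.72518264e-05,
        1.27537808e+00, -1.46005282e-01]), 'qvel': array([-1.27060265e-03, -1.03302215e-03, -1.84358619e-03,  7.28174732e-04,
        5.56601592e-04, -5.76267694e-05]), 'joint_efforts': array([ 1.77400590e-03, -4.32004058e+01, -2.44695050e+01,  7.19782873e-02,
        5.26703009e-02, -5.42052862e-05]), 'tool_pos': array([ 0.1550158 , -0.50122656,  0.22611309]), 'tool_rot': array([-3.14024741e+00, -1.81144570e-04,  2.99822083e-01]), 'contact_force': array([-0.40821762,  0.03740844, -0.77070618]), 'torque': array([-0.00602266, -0.05920591, -0.0049058 ]), 'grip_force': 0.0, 'opening': 0.09179767050929684}
```

View pics/top0.png

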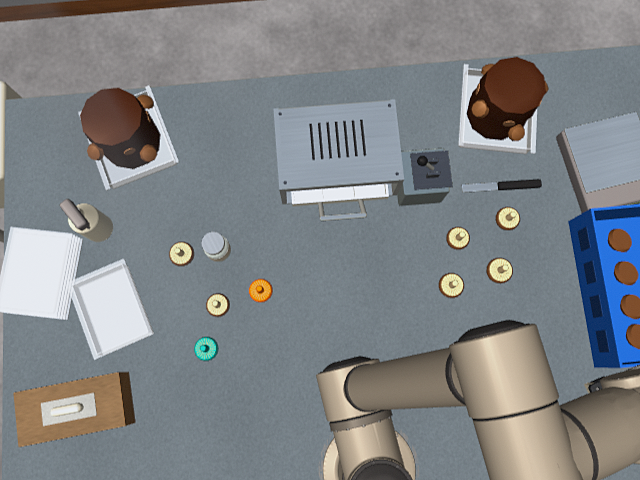

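View pics/scene0.png

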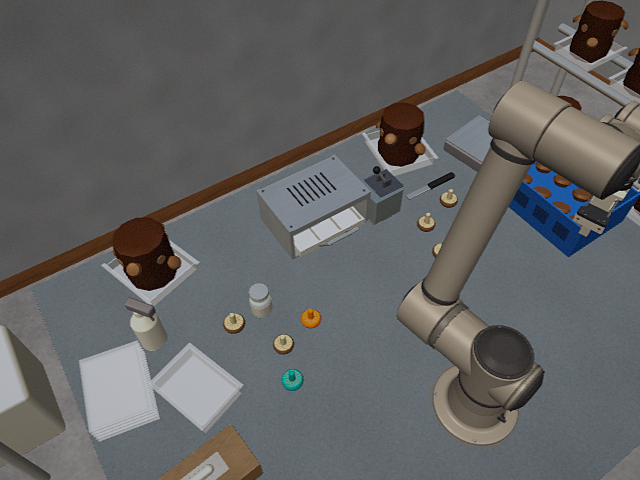

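The top view shows six natural (brown/cream) mushrooms, at (181,253), (217,304), (458,237), (508,217), (452,285) and (500,270). The look-alikes are orange at (260,290) and turquoise at (205,348), and I'll leave those alone. The jar is at (215,245), the handle bar at (343,216), and the lever ball at (422,161), leaning towards the hood (ON). Next I'll confirm in an enlarged crop and measure.

```bash
cat > h.py <<'E'
import cv2,numpy as np
def world(c):
    v,u=np.mgrid[0:480,0:640]; z=c["z_map"]
    P=np.stack([(u-c["cx"])/c["fx"]*z,(v-c["cy"])/c["fy"]*z,z],-1)
    W=(P-c["t"])@c["R"]; W[z==0]=np.nan; return W
def ray(c,u,v,z):
    d=np.array([(u-c["cx"])/c["fx"],(v-c["cy"])/c["fy"],1])@c["R"]; o=-np.asarray(c["t"])@c["R"]
    return o+d*(z-o[2])/d[2]
def proj(c,X):
    p=c["R"]@X+c["t"]; return p[:2]/p[2]*[c["fx"],c["fy"]]+[c["cx"],c["cy"]]
def mush(c,u,v,W,r=16):
    "stem top: points above 45 mm near pixel"
    s=(slice(int(v)-r,int(v)+r),slice(int(u)-r,int(u)+r)); w=W[s].reshape(-1,3)
    w=w[np.isfinite(w[:,2])]; hi=w[w[:,2]>.8*w[:,2].max()]
    cap=w[(w[:,2]>.018)&(w[:,2]<.034)]
    return hi.mean(0),w[:,2].max(),(cap[:,:2].min(0)+cap[:,:2].max(0))/2,np.ptp(cap[:,:2],axis=0),len(hi)
E
python3 - <<'E'
from h import *
np.set_printoptions(precision=4,suppress=True)
c=dict(np.load("top0.npz")); W=world(c)
for p in [(181,253),(217,304),(458,237),(508,217),(452,285),(500,270)]: print(p,*mush(c,*p,W))
m=np.isfinite(W[...,2])&(abs(W[...,2]-.135)<.006); m[:, :255]=0; m[:,410:]=0; m[:90]=0;m[200:]=0
pts=W[m][:,:2].astype(np.float32); r=cv2.minAreaRect(pts*1000); print("hood",r,W[m][:,2].mean())
for p in [(279,107),(394,102),(282,187),(401,180)]: print(p,ray(c,*p,.135)) # roof screws
print("bench z",np.nanmedian(W[330:380,260:310,2]))
b=W[150:175,410:435]; k=b[...,2]>.165; print("ball",b[k].mean(0),b[k][:,2].max(),k.sum())
hb=W[195:225,310:372]; k=(hb[...,2]>.075)&(hb[...,2]<.1); print("handle",hb[k].mean(0),hb[k].min(0),hb[k].max(0),k.sum())
I=c["color"]
A=cv2.resize(I[95:225,265:465],None,fx=4,fy=4,interpolation=cv2.INTER_CUBIC)
B=np.hstack([cv2.resize(I[225:365,160:280],(390,455),interpolation=2),cv2.resize(I[195:315,430:535],(398,455),interpolation=2)])
cv2.imwrite("pics/box.png",A); cv2.imwrite("pics/mush.png",B)
E
```

```text
(181, 253) [0.5401 0.4042 0.0624] 0.07009513153537943 [0.5401 0.4038] [0.0592 0.0597] 33
(217, 304) [0.4074 0.3236 0.0596] 0.06771544897029848 [0.4074 0.3236] [0.0541 0.0559] 32
(458, 237) [ 0.5169 -0.2736  0.0612] 0.06721121221371457 [ 0.5171 -0.2745] [0.0563 0.0566] 39
(508, 217) [ 0.555  -0.4022  0.0597] 0.066111502813521 [ 0.5547 -0.4037] [0.0586 0.0576] 36
(452, 285) [ 0.403  -0.2419  0.0574] 0.062269889412645114 [ 0.4039 -0.2423] [0.0593 0.0605] 35
(500, 270) [ 0.4283 -0.3634  0.0651] 0.07188073796442299 [ 0.4285 -0.3635] [0.0618 0.0632] 38
hood ((745.210693359375, 3.0946502685546875), (290.6303405761719, 202.14817810058594), 89.59117126464844) 0.13453550791305074
(279, 107) [0.8499 0.1329 0.135 ]
(394, 102) [ 0.8374 -0.1401  0.135 ]
(282, 187) [0.6529 0.1416 0.135 ]
(401, 180) [ 0.6445 -0.1339  0.135 ]
bench z -0.0006249616988708651
ball [ 0.6671 -0.1764  0.1927] 0.20408455743748524 96
handle [0.5818 0.0047 0.0881] [ 0.5744 -0.0507  0.0758] [0.5999 0.0597 0.0977] 257
```

View pics/box.png

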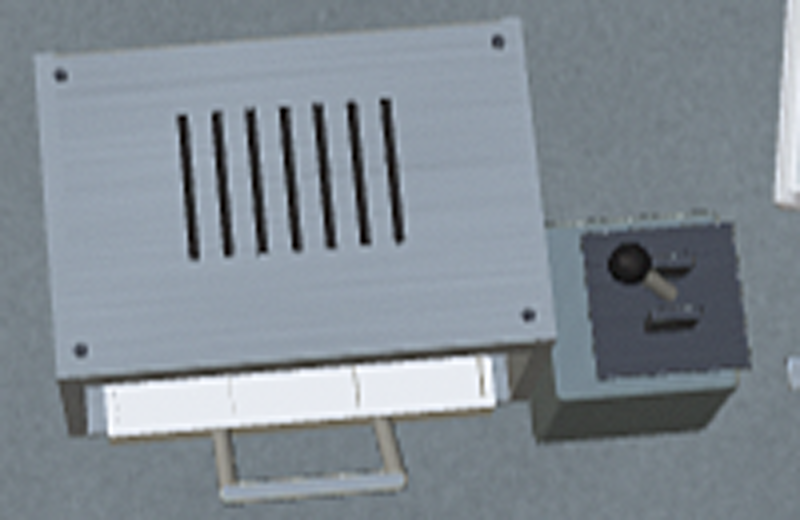

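View pics/mush.png

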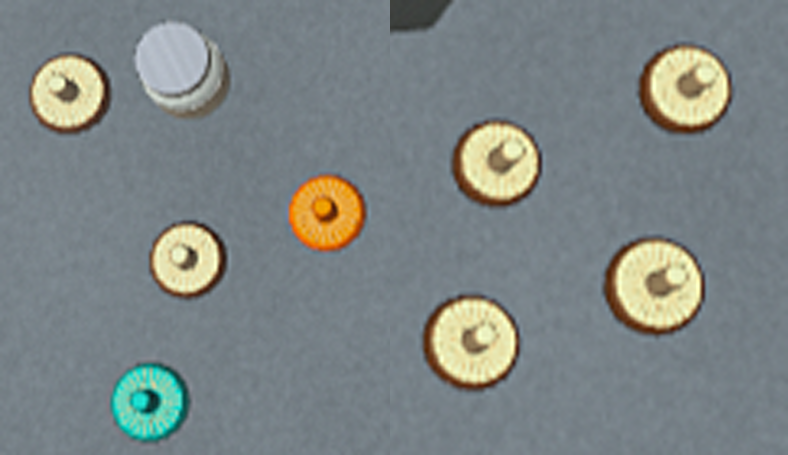

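Crops confirm it. The six natural mushrooms are as named, the jar stands beside the one at (181,253), and the orange and turquoise ones are decoys. The lever ball at (422,161) leans towards the hood, so the lamp is ON. Next I'll refine the box frame.

```bash
cat >> h.py <<'E'
from scipy.spatial.transform import Rotation as Ro
def shift(pos,rot,target,yaw):
    "tool-frame travel and dr (deg) to reach world target pointing down with yaw"
    R0=Ro.from_euler("xyz",rot); R1=Ro.from_euler("xyz",[np.pi,0,yaw])
    return R0.inv().apply(np.array(target)-pos),np.degrees((R0.inv()*R1).as_rotvec())
E
python3 - <<'E'
from h import *
from scipy.optimize import least_squares
np.set_printoptions(precision=4,suppress=True)
c=dict(np.load("top0.npz")); W=world(c)
# screws, from the crop (4x, offset 265,95), symmetric rectangle about the box centre
px=[(265+u/4,95+v/4) for u,v in[(60,75),(498,42),(80,350),(528,315)]]
S=np.array([ray(c,*p,.135)[:2] for p in px]); sg=np.array([(1,1),(1,-1),(-1,1),(-1,-1)])
def f(p):
    x,y,a,hx,hy=p; L=sg*[hx,hy]; return (L@np.array([[np.cos(a),np.sin(a)],[-np.sin(a),np.cos(a)]])+[x,y]-S).ravel()
r=least_squares(f,[.745,0,0,.09,.13]); print("box",r.x,r.fun)
# roof corners in crop
C=np.array([ray(c,265+u/4,95+v/4,.135)[:2] for u,v in[(36,55),(518,18),(58,380),(553,342)]]); S=C
r2=least_squares(f,[.745,0,0,.1,.145]); print("corners",r2.x,r2.fun)
print("ball",ray(c,265+629/4,95+263/4,.186))
print("bar ends",ray(c,265+224/4,95+493/4,.085),ray(c,265+402/4,95+482/4,.085))
hb=W[195:225,310:372].reshape(-1,3);k=(hb[:,2]>.086)&(hb[:,2]<.1)&(hb[:,0]<.592); q=hb[k]; print("barfit",np.polyfit(q[:,1],q[:,0],1),q.mean(0),len(q))
E
```

```text
box [ 0.7464  0.0027 -0.0114  0.0847  0.1301] [-0.0001  0.      0.0001  0.0001  0.0001 -0.     -0.0001 -0.0001]
corners [ 0.7448  0.003  -0.0125  0.1003  0.1435] [ 0.0003  0.0002 -0.0003  0.0003  0.0001 -0.0002 -0.0001 -0.0003]
ball [ 0.67   -0.1779  0.186 ]
bar ends [0.5827 0.0573 0.085 ] [ 0.5797 -0.0483  0.085 ]
barfit [0.0155 0.5807] [0.5808 0.0055 0.0903] 184
```

Box centre is about (0.7455, 0.003) with yaw −0.0125, confirmed by the corners and screws (roof is 0.200×0.287). The ball is at about (0.670, −0.178, 0.186), and the bar is about 15 mm out from home.

Run:
```python
from cell import *
from h import *
np.set_printoptions(precision=4,suppress=True)
s=observe(); 
for t in [(.155,-.5,.30),(.669,-.125,.30)]: print(shift(s["tool_pos"],s["tool_rot"],t,-.0125))
c=dict(np.load("top0.npz")); print("pivot",ray(c,265+676/4,95+298/4,.127))
```

```text
(array([ 0.0004, -0.0013, -0.0739]), array([-0.0781,  0.0017, 17.8947]))
(array([ 0.6022, -0.2077, -0.0735]), array([-0.0781,  0.0017, 17.8947]))
pivot [ 0.6651 -0.2148  0.127 ]
```

Call:
arm_command:
  fingers: [1, 1, 1, 1, 1]
  travel:
    - [0, 0, -0.035]
    - [0, 0, -0.074]
    - [0, 0, -0.074]
    - [0, 0, -0.074]
    - [0, 0, -0.074]
  dr:
    - [0, 0, 6]
    - [0, 0, 12]
    - [0, 0, 17.9]
    - [0, 0, 17.9]
    - [0, 0, 17.9]
  squeeze: 8

```text
time: 0.52
tool_pos: [0.155, -0.5012, 0.3001]
tool_rot: [-3.14, 0.0, -0.01]
contact_force: [0.0, -0.1, -0.1]
opening: 0.0631
grip_force: 0.0
```

Call:
arm_command:
  fingers: [1, 1, 1, 1, 1, 1, 1, 1]
  travel:
    - [0.032, -0.024, 0]
    - [0.064, -0.048, 0]
    - [0.096, -0.072, 0]
    - [0.128, -0.096, 0]
    - [0.16, -0.12, 0]
    - [0.192, -0.144, 0]
    - [0.224, -0.168, 0]
    - [0.255, -0.191, 0]
  dr:
    - [0, 0, 0]
    - [0, 0, 0]
    - [0, 0, 0]
    - [0, 0, 0]
    - [0, 0, 0]
    - [0, 0, 0]
    - [0, 0, 0]
    - [0, 0, 0]

```text
time: 1.18
tool_pos: [0.4133, -0.3117, 0.2991]
tool_rot: [-3.139, 0.002, -0.009]
contact_force: [0.2, -0.9, -0.6]
opening: 0.0095
grip_force: 0.0
```

Call:
arm_command:
  fingers: [1, 1, 1, 1, 1, 1, 1, 1]
  travel:
    - [0.037, -0.028, 0]
    - [0.074, -0.056, 0]
    - [0.111, -0.084, 0]
    - [0.148, -0.112, 0]
    - [0.185, -0.14, 0]
    - [0.222, -0.168, 0]
    - [0.254, -0.191, 0]
    - [0.254, -0.191, 0]
  dr:
    - [0, 0, 0]
    - [0, 0, 0]
    - [0, 0, 0]
    - [0, 0, 0]
    - [0, 0, 0]
    - [0, 0, 0]
    - [0, 0, 0]
    - [0, 0, 0]

```text
time: 1.85
tool_pos: [0.6706, -0.1226, 0.2978]
tool_rot: [-3.14, 0.004, -0.007]
contact_force: [0.0, -0.1, 0.1]
opening: 0.0005
grip_force: 0.0
```

Call:
arm_command:
  fingers: [1, 1, 1, 1, 1, 1]
  travel:
    - [0, 0, 0.03]
    - [0, 0, 0.06]
    - [0, 0, 0.09]
    - [0, 0, 0.115]
    - [0, 0, 0.124]
    - [0, 0, 0.124]
  dr:
    - [0, 0, 0]
    - [0, 0, 0]
    - [0, 0, 0]
    - [0, 0, 0]
    - [0, 0, 0]
    - [0, 0, 0]

```text
time: 2.35
tool_pos: [0.6668, -0.1255, 0.1723]
tool_rot: [-3.139, 0.008, -0.011]
contact_force: [0.7, -0.6, 0.7]
opening: 0.0003
grip_force: 0.0
```

Call:
arm_command:
  fingers: [1, 1, 1, 1, 1, 1, 1, 1]
  travel:
    - [0, 0.012, 0]
    - [0, 0.024, 0]
    - [0, 0.036, 0]
    - [0, 0.048, 0]
    - [0, 0.06, 0]
    - [0, 0.072, 0]
    - [0, 0.084, 0]
    - [0, 0.084, 0]
  dr:
    - [0, 0, 0]
    - [0, 0, 0]
    - [0, 0, 0]
    - [0, 0, 0]
    - [0, 0, 0]
    - [0, 0, 0]
    - [0, 0, 0]
    - [0, 0, 0]

```text
time: 3.02
tool_pos: [0.6673, -0.2137, 0.1765]
tool_rot: [3.14, 0.0, -0.016]
contact_force: [0.2, 0.2, -1.0]
opening: 0.0006
grip_force: 0.0
```

Call:
arm_command:
  fingers: [1, 1, 1, 1, 1, 1, 1]
  travel:
    - [0, -0.02, 0]
    - [0, -0.03, -0.03]
    - [0, -0.06, -0.06]
    - [-0.02, -0.1, -0.07]
    - [-0.045, -0.14, -0.07]
    - [-0.055, -0.17, -0.07]
    - [-0.065, -0.205, -0.07]
  dr:
    - [0, 0, 0]
    - [0, 0, 0]
    - [0, 0, 0]
    - [0, 0, 0]
    - [0, 0, 0]
    - [0, 0, 0]
    - [0, 0, 0]

```text
time: 3.6
tool_pos: [0.6038, -0.0024, 0.2472]
tool_rot: [-3.141, 0.0, -0.013]
contact_force: [2.0, -0.5, 0.1]
opening: 0.0003
grip_force: 0.0
```

Run:
```python
from cell import *
from h import *
np.set_printoptions(precision=4,suppress=True)
c=read_camera("top"); W=world(c); print(observe()["tool_pos"])
print("expect OFF ball px",proj(c,np.array([.668,-.247,.186])))
cv2.imwrite("pics/lev.png",cv2.resize(c["color"][100:230,265:465],None,fx=3,fy=3,interpolation=2))
```

```text
[0.6025 0.0041 0.2474]
expect OFF ball px [452.9646 158.8816]
```

View pics/lev.png

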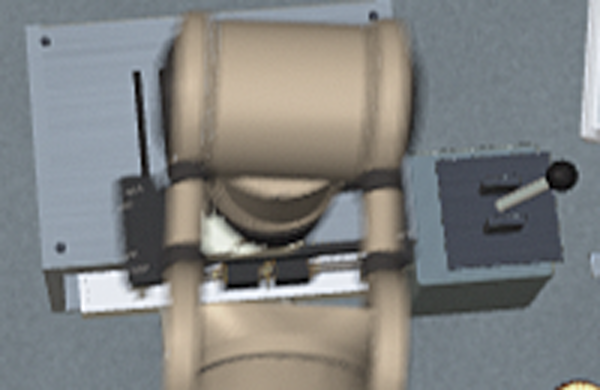

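The lever is now OFF, with the ball at original pixel (452,158), as expected. Now to hook the bar and pull.

Call:
arm_command:
  fingers: [1, 1, 1, 1, 1, 1, 1, 1]
  travel:
    - [0.003, 0, 0.03]
    - [0.005, 0, 0.06]
    - [0.005, 0, 0.09]
    - [0.005, 0, 0.12]
    - [0.005, 0, 0.145]
    - [0.005, 0, 0.162]
    - [0.005, 0, 0.171]
    - [0.005, 0, 0.171]
  dr:
    - [0, 0, 0]
    - [0, 0, 0]
    - [0, 0, 0]
    - [0, 0, 0]
    - [0, 0, 0]
    - [0, 0, 0]
    - [0, 0, 0]
    - [0, 0, 0]

```text
time: 4.32
tool_pos: [0.6092, -0.0044, 0.0734]
tool_rot: [-3.141, 0.004, -0.013]
contact_force: [-0.5, -0.3, -0.0]
opening: 0.0003
grip_force: 0.0
```

Call:
arm_command:
  fingers: [1, 1, 1, 1, 1, 1, 1, 1]
  travel:
    - [-0.008, 0, 0]
    - [-0.02, 0, 0]
    - [-0.035, 0, 0]
    - [-0.05, 0, 0]
    - [-0.065, 0, 0]
    - [-0.08, 0, 0]
    - [-0.09, 0, 0]
    - [-0.09, 0, 0]
  dr:
    - [0, 0, 0]
    - [0, 0, 0]
    - [0, 0, 0]
    - [0, 0, 0]
    - [0, 0, 0]
    - [0, 0, 0]
    - [0, 0, 0]
    - [0, 0, 0]

```text
time: 4.98
tool_pos: [0.5199, -0.0033, 0.0773]
tool_rot: [3.141, -0.001, -0.013]
contact_force: [-0.3, 0.1, 0.2]
opening: 0.0002
grip_force: 0.0
```

Call:
arm_command:
  fingers: [1, 1, 1, 1, 1, 1, 1, 1]
  travel:
    - [-0.012, 0, 0.004]
    - [-0.024, 0, 0.006]
    - [-0.036, 0, 0.006]
    - [-0.048, 0, 0.006]
    - [-0.06, 0, 0.006]
    - [-0.072, 0, 0.006]
    - [-0.08, 0, 0.006]
    - [-0.08, 0, 0.006]
  dr:
    - [0, 0, 0]
    - [0, 0, 0]
    - [0, 0, 0]
    - [0, 0, 0]
    - [0, 0, 0]
    - [0, 0, 0]
    - [0, 0, 0]
    - [0, 0, 0]

```text
time: 5.65
tool_pos: [0.4447, -0.0028, 0.0715]
tool_rot: [3.14, -0.011, -0.013]
contact_force: [8.5, 0.5, -5.1]
opening: 0.0005
grip_force: 4.1
```

Call:
arm_command:
  fingers: [1, 1, 1, 1, 1]
  travel:
    - [-0.002, 0, 0]
    - [-0.004, 0, 0]
    - [-0.006, 0, 0]
    - [-0.006, 0, 0]
    - [-0.006, 0, 0]
  dr:
    - [0, 0, 0]
    - [0, 0, 0]
    - [0, 0, 0]
    - [0, 0, 0]
    - [0, 0, 0]

```text
time: 6.07
tool_pos: [0.4446, -0.003, 0.0721]
tool_rot: [3.14, -0.021, -0.014]
contact_force: [24.7, 3.3, -15.2]
opening: 0.0005
grip_force: 12.1
```

Call:
arm_command:
  fingers: [1, 1, 1, 1, 1, 1, 1, 1]
  travel:
    - [0.015, 0, 0]
    - [0.018, 0, 0]
    - [0.018, 0, -0.03]
    - [0.018, 0, -0.07]
    - [0.01, 0.02, -0.11]
    - [0, 0.05, -0.15]
    - [0, 0.09, -0.16]
    - [-0.02, 0.13, -0.16]
  dr:
    - [0, 0, 0]
    - [0, 0, 0]
    - [0, 0, 0]
    - [0, 0, 0]
    - [0, 0, 0]
    - [0, 0, 0]
    - [0, 0, 0]
    - [0, 0, 0]

```text
time: 6.73
tool_pos: [0.4199, -0.1228, 0.2332]
tool_rot: [3.138, -0.008, -0.01]
contact_force: [0.9, -1.2, 0.3]
opening: 0.0007
grip_force: 0.0
```

Call:
arm_command:
  fingers: [0.2, 0.2, 0.2, 0.2, 0.2, 0.2, 0.2]
  travel:
    - [0, 0.04, 0]
    - [0, 0.08, 0]
    - [0, 0.12, 0]
    - [0, 0.16, 0]
    - [0, 0.2, 0]
    - [0, 0.23, 0]
    - [0, 0.23, 0]
  dr:
    - [0, 0, 0]
    - [0, 0, 0]
    - [0, 0, 0]
    - [0, 0, 0]
    - [0, 0, 0]
    - [0, 0, 0]
    - [0, 0, 0]

```text
time: 7.32
tool_pos: [0.4136, -0.3562, 0.2286]
tool_rot: [3.139, 0.0, -0.017]
contact_force: [-0.6, -0.3, -0.1]
opening: 0.036
grip_force: 0.0
```

```bash
cat > look.py <<'E'
from cell import *
from h import *
import sys
np.set_printoptions(precision=4,suppress=True)
def look(n="top"):
    c=read_camera(n); W=world(c); s=observe()
    print("t",s["time"],"tcp",s["tool_pos"],s["tool_rot"],"open",s["opening"]); return c,W,s
def stems(c,W):
    "natural mushrooms: cream blobs on bench or tray with a stem sticking up"
    hsv=cv2.cvtColor(c["color"],cv2.COLOR_BGR2HSV)
    m=cv2.inRange(hsv,(15,40,120),(35,160,255)); m=cv2.morphologyEx(m,cv2.MORPH_CLOSE,np.ones((5,5)))
    n,l,st,ce=cv2.connectedComponentsWithStats(m)
    for i in range(1,n):
        if 150<st[i,4]<900: print("px",ce[i].round(1),"A",st[i,4],*mush(c,*ce[i],W)[:3])
E
python3 - <<'E'
from look import *
c,W,s=look(); stems(c,W); cv2.imwrite("pics/tray.png",c["color"])
E
```

```text
t 7.3667 tcp [ 0.4138 -0.3533  0.2285] [-3.1414  0.0005 -0.0163] open 0.036506891453230876Traceback (most recent call last):
  File "<stdin>", line 2, in <module>
  File "look.py", line 14, in stems
    if 150<st[i,4]<900: print("px",ce[i].round(1),"A",st[i,4],*mush(c,*ce[i],W)[:3])
                                                               ~~~~^^^^^^^^^^^^
  File "h.py", line 14, in mush
    w=w[np.isfinite(w[:,2])]; hi=w[w[:,2]>.8*w[:,2].max()]
                                             ~~~~~~~~~~^^
    return umr_maximum(a, axis, None, out, keepdims, initial, where)
ValueError: zero-size array to reduction operation maximum which has no identity
```

```bash
sed -i 's/if 150<st\[i,4\]<900:/if 100<st[i,4]<900 and 160<ce[i][0]<530 and 130<ce[i][1]<360:/' look.py
python3 - <<'E'
from look import *
c,W,s=look(); cv2.imwrite("pics/tray.png",c["color"]); np.savez("tray.npz",**c); stems(c,W)
E
```

```text
t 7.4167 tcp [ 0.4139 -0.3515  0.2286] [-3.1405  0.0007 -0.0147] open 0.0365852586082356
px [508.4 217.4] A 351 [ 0.555  -0.4028  0.06  ] 0.0675346725618613 [ 0.5552 -0.4038]
px [458.4 237.1] A 331 [ 0.5172 -0.274   0.0636] 0.0701603981837559 [ 0.5172 -0.2747]
px [180.3 252.7] A 383 [0.5396 0.4041 0.0617] 0.06820018128025375 [0.5395 0.4044]
px [451.6 284.5] A 399 [ 0.403  -0.242   0.0583] 0.0641320540836202 [ 0.4035 -0.2421]
px [216.7 304.1] A 343 [0.4071 0.3234 0.0583] 0.06398471448774269 [0.4073 0.3236]
```

View pics/tray.png

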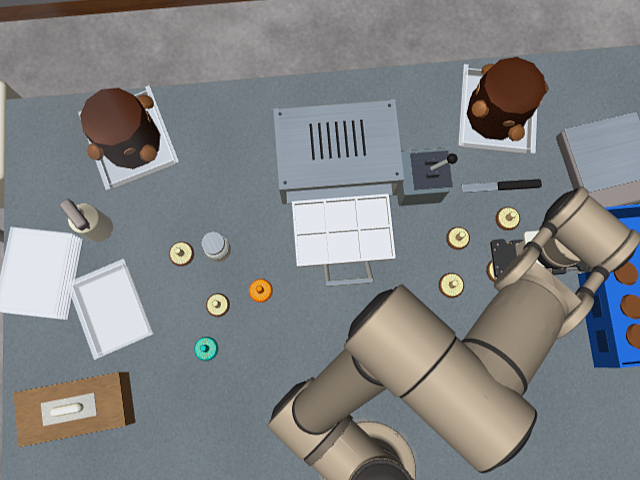

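The tray is out, with corners near (292,202), (391,194), (296,267) and (395,260) and the bar at (349,281). The lever is OFF at (452,158).

Run:
```python
from h import *
np.set_printoptions(precision=4,suppress=True)
c=dict(np.load("tray.npz")); W=world(c)
for p in [(292,202),(391,195),(296,267),(395,260)]: print(p,ray(c,*p,.032))
print("bar",ray(c,327,283,.085),ray(c,371,280,.085))
m=np.zeros((480,640),bool); m[195:275,285:405]=1
m&=(W[...,2]>.008)&(W[...,2]<.045)&(c["color"].min(2)>150)
q=W[m][:,:2]; r=cv2.minAreaRect((q*1000).astype(np.float32)); print(r)
hb=W[265:295,310:385].reshape(-1,3);k=(hb[:,2]>.08)&(hb[:,2]<.1); q=hb[k]; print("bar",np.percentile(q,[5,50,95],axis=0))
# ribs: low-saturation dark lines -> average brightness profile along box x and y
ij=np.argwhere(m); a=-.0125; w=W[m][:,:2]-[.7455,.003]; bx=w@[np.cos(a),np.sin(a)]; by=w@[-np.sin(a),np.cos(a)]; z=W[m][:,2]
for nm,b in(("bx",bx),("by",by)):
    e=np.arange(b.min(),b.max(),.005); d=np.digitize(b,e); print(nm,[(round(e[i-1],3),round(1000*np.median(z[d==i]))) for i in range(1,len(e)+1) if (d==i).sum()>5])
A=cv2.resize(c["color"][185:295,280:405],None,fx=5,fy=5,interpolation=2); cv2.imwrite("pics/trayc.png",A)
```

```text
(292, 202) [0.6427 0.1232 0.032 ]
(391, 195) [ 0.6382 -0.1221  0.032 ]
(296, 267) [0.4802 0.127  0.032 ]
(395, 260) [ 0.4755 -0.113   0.032 ]
bar [0.4279 0.0577 0.085 ] [ 0.4256 -0.0445  0.085 ]
((569.9830322265625, 10.608558654785156), (252.1431121826172, 179.36805725097656), 89.1396713256836)
bar [[ 0.4205 -0.0438  0.0822]
 [ 0.4258  0.0066  0.0892]
 [ 0.4342  0.0575  0.0945]]
bx [(np.float64(-0.265), 32), (np.float64(-0.26), 30), (np.float64(-0.255), 16), (np.float64(-0.25), 16), (np.float64(-0.245), 16), (np.float64(-0.24), 16), (np.float64(-0.235), 16), (np.float64(-0.23), 16), (np.float64(-0.225), 16), (np.float64(-0.22), 16), (np.float64(-0.215), 16), (np.float64(-0.21), 16), (np.float64(-0.205), 16), (np.float64(-0.2), 16), (np.float64(-0.195), 16), (np.float64(-0.19), 18), (np.float64(-0.185), 32), (np.float64(-0.18), 18), (np.float64(-0.175), 16), (np.float64(-0.17), 16), (np.float64(-0.165), 16), (np.float64(-0.16), 16), (np.float64(-0.155), 16), (np.float64(-0.15), 16), (np.float64(-0.145), 16), (np.float64(-0.14), 16), (np.float64(-0.135), 16), (np.float64(-0.13), 16), (
[... 729 characters left out ...]
.float64(-0.016), 15), (np.float64(-0.011), 16), (np.float64(-0.006), 16), (np.float64(-0.001), 16), (np.float64(0.004), 16), (np.float64(0.009), 16), (np.float64(0.014), 16), (np.float64(0.019), 16), (np.float64(0.024), 16), (np.float64(0.029), 16), (np.float64(0.034), 30), (np.float64(0.039), 26), (np.float64(0.044), 16), (np.float64(0.049), 16), (np.float64(0.054), 16), (np.float64(0.059), 16), (np.float64(0.064), 16), (np.float64(0.069), 16), (np.float64(0.074), 16), (np.float64(0.079), 15), (np.float64(0.084), 16), (np.float64(0.089), 16), (np.float64(0.094), 16), (np.float64(0.099), 16), (np.float64(0.104), 17), (np.float64(0.109), 17), (np.float64(0.114), 31), (np.float64(0.119), 30)]
```

View pics/trayc.png

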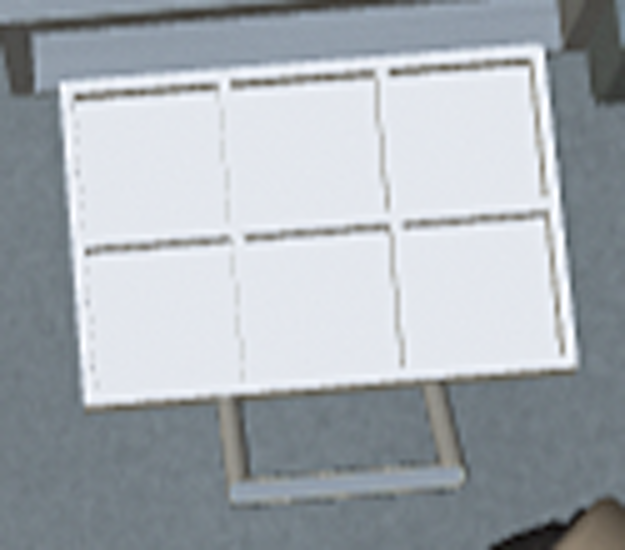

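Tray ribs give the pockets: far-row x ≈ 0.6025, near-row x ≈ 0.5245, y ≈ 0.083 / 0.005 / −0.073. Floor reads 16 mm and ribs 32 mm, as specified. First pick is the mushroom at (0.428, −0.363), which goes to pocket 3.

Call:
arm_command:
  fingers: [0.2, 0.2, 0.2, 0.2, 0.2, 0.2, 0.2, 0.2]
  travel:
    - [0.012, 0.012, 0.03]
    - [0.012, 0.012, 0.065]
    - [0.012, 0.012, 0.1]
    - [0.012, 0.012, 0.135]
    - [0.012, 0.012, 0.16]
    - [0.012, 0.012, 0.178]
    - [0.012, 0.012, 0.188]
    - [0.012, 0.012, 0.188]
  dr:
    - [0, 0, 0]
    - [0, 0, 0]
    - [0, 0, 0]
    - [0, 0, 0]
    - [0, 0, 0]
    - [0, 0, 0]
    - [0, 0, 0]
    - [0, 0, 0]

```text
time: 8.08
tool_pos: [0.4258, -0.3609, 0.0393]
tool_rot: [-3.139, 0.003, -0.011]
contact_force: [0.5, -0.3, 0.0]
opening: 0.0369
grip_force: 0.0
```

Call:
arm_command:
  fingers: [0.2, 1, 1, 1, 1, 1, 1, 1]
  travel:
    - [0, 0, 0]
    - [0, 0, 0]
    - [0, 0, 0]
    - [0, 0, 0]
    - [0, 0, -0.01]
    - [0, 0, -0.03]
    - [0, 0, -0.065]
    - [0, 0, -0.1]
  dr:
    - [0, 0, 0]
    - [0, 0, 0]
    - [0, 0, 0]
    - [0, 0, 0]
    - [0, 0, 0]
    - [0, 0, 0]
    - [0, 0, 0]
    - [0, 0, 0]
  squeeze: 8

```text
time: 8.75
tool_pos: [0.4258, -0.3625, 0.1422]
tool_rot: [-3.14, 0.001, -0.013]
contact_force: [0.8, -1.2, -1.2]
opening: 0.0153
grip_force: 8.0
```

Call:
arm_command:
  fingers: [1, 1, 1, 1, 1, 1, 1, 1]
  travel:
    - [0.01, -0.01, -0.03]
    - [0.02, -0.03, -0.055]
    - [0.035, -0.06, -0.058]
    - [0.05, -0.09, -0.058]
    - [0.067, -0.12, -0.058]
    - [0.084, -0.15, -0.058]
    - [0.1, -0.18, -0.058]
    - [0.117, -0.21, -0.058]
  dr:
    - [0, 0, 0]
    - [0, 0, 0]
    - [0, 0, 0]
    - [0, 0, 0]
    - [0, 0, 0]
    - [0, 0, 0]
    - [0, 0, 0]
    - [0, 0, 0]

```text
time: 9.42
tool_pos: [0.5464, -0.1531, 0.2001]
tool_rot: [3.141, -0.001, -0.013]
contact_force: [0.6, -0.5, -1.2]
opening: 0.0158
grip_force: 8.0
```

Call:
arm_command:
  fingers: [1, 1, 1, 1, 1, 1]
  travel:
    - [0.017, -0.03, 0]
    - [0.034, -0.058, 0]
    - [0.045, -0.078, 0]
    - [0.051, -0.084, 0]
    - [0.051, -0.084, 0]
    - [0.051, -0.084, 0]
  dr:
    - [0, 0, 0]
    - [0, 0, 0]
    - [0, 0, 0]
    - [0, 0, 0]
    - [0, 0, 0]
    - [0, 0, 0]

```text
time: 9.92
tool_pos: [0.5978, -0.0718, 0.1992]
tool_rot: [3.141, 0.0, -0.012]
contact_force: [-0.2, -0.3, -1.0]
opening: 0.0157
grip_force: 8.0
```

Call:
arm_command:
  fingers: [1, 1, 1, 1, 1, 1, 1, 1]
  travel:
    - [0, 0, 0.025]
    - [0, 0, 0.05]
    - [0, 0, 0.075]
    - [0, 0, 0.1]
    - [0, 0, 0.12]
    - [0, 0, 0.134]
    - [0, 0, 0.142]
    - [0, 0, 0.142]
  dr:
    - [0, 0, 0]
    - [0, 0, 0]
    - [0, 0, 0]
    - [0, 0, 0]
    - [0, 0, 0]
    - [0, 0, 0]
    - [0, 0, 0]
    - [0, 0, 0]

```text
time: 10.58
tool_pos: [0.5972, -0.0733, 0.0562]
tool_rot: [3.141, 0.001, -0.015]
contact_force: [-0.1, -0.0, 0.5]
opening: 0.0159
grip_force: 8.0
```

Call:
arm_command:
  fingers: [1, 1, 0.4, 0.3, 0.3, 0.3, 0.3, 0.3]
  travel:
    - [0, 0, 0]
    - [0, 0, 0]
    - [0, 0, 0]
    - [0, 0, 0]
    - [0, 0, 0]
    - [0, 0, -0.02]
    - [0, 0, -0.05]
    - [0, 0, -0.09]
  dr:
    - [0, 0, 0]
    - [0, 0, 0]
    - [0, 0, 0]
    - [0, 0, 0]
    - [0, 0, 0]
    - [0, 0, 0]
    - [0, 0, 0]
    - [0, 0, 0]

```text
time: 11.25
tool_pos: [0.5963, -0.0708, 0.1454]
tool_rot: [-3.14, 0.006, -0.012]
contact_force: [0.5, -0.5, -0.3]
opening: 0.0322
grip_force: 0.0
```

Run:
```python
from look import *
c,W,s=look(); stems(c,W)
j=W[228:262,198:232]; k=j[...,2]>.09; print("jar lid",j[k].mean(0))
```

```text
t 11.3 tcp [ 0.6012 -0.0718  0.1559] [ 3.1391 -0.0104 -0.0123] open 0.03197987381814381
px [419.2 187.6] A 147 [ 0.5314 -0.1005  0.4949] 0.5503698278818914 [ 0.6138 -0.2205]
px [508.4 217.3] A 353 [ 0.555  -0.4028  0.0606] 0.06788710185007081 [ 0.5548 -0.4032]
px [458.4 237. ] A 329 [ 0.5166 -0.2738  0.0627] 0.06886983103051396 [ 0.5174 -0.2746]
px [180.3 252.7] A 383 [0.5396 0.404  0.0623] 0.06897906132181258 [0.5396 0.4045]
px [451.6 284.5] A 399 [ 0.403  -0.2419  0.0588] 0.06531900900342359 [ 0.4037 -0.2417]
px [216.7 304.2] A 345 [0.4069 0.3235 0.0579] 0.06463092077747815 [0.4062 0.3229]
jar lid [0.5427 0.3139 0.0994]
```

Call:
arm_command:
  fingers: [0.2, 0.2, 0.2, 0.2, 0.2, 0.2, 0.2, 0.2]
  travel:
    - [-0.01, 0.02, -0.03]
    - [-0.025, 0.055, -0.035]
    - [-0.04, 0.09, -0.035]
    - [-0.055, 0.125, -0.035]
    - [-0.07, 0.16, -0.035]
    - [-0.08, 0.195, -0.035]
    - [-0.082, 0.203, -0.035]
    - [-0.082, 0.203, -0.035]
  dr:
    - [0, 0, 0]
    - [0, 0, 0]
    - [0, 0, 0]
    - [0, 0, 0]
    - [0, 0, 0]
    - [0, 0, 0]
    - [0, 0, 0]
    - [0, 0, 0]

```text
time: 11.97
tool_pos: [0.5127, -0.2757, 0.1819]
tool_rot: [3.141, -0.0, -0.017]
contact_force: [0.2, 1.2, -0.3]
opening: 0.0368
grip_force: 0.0
```

Call:
arm_command:
  fingers: [0.2, 0.2, 0.2, 0.2, 0.2, 0.2, 0.2]
  travel:
    - [0, 0, 0.03]
    - [0, 0, 0.06]
    - [0, 0, 0.09]
    - [0, 0, 0.12]
    - [0, 0, 0.14]
    - [0, 0, 0.148]
    - [0, 0, 0.148]
  dr:
    - [0, 0, 0]
    - [0, 0, 0]
    - [0, 0, 0]
    - [0, 0, 0]
    - [0, 0, 0]
    - [0, 0, 0]
    - [0, 0, 0]

```text
time: 12.55
tool_pos: [0.5131, -0.2712, 0.032]
tool_rot: [-3.139, 0.003, -0.011]
contact_force: [0.1, -0.1, 0.9]
opening: 0.0366
grip_force: 0.0
```

Call:
arm_command:
  fingers: [0.2, 1, 1, 1, 1, 1, 1, 1]
  travel:
    - [0, 0, 0]
    - [0, 0, 0]
    - [0, 0, 0]
    - [0, 0, 0]
    - [0, 0, -0.01]
    - [0, 0, -0.03]
    - [0, 0, -0.065]
    - [0, 0, -0.1]
  dr:
    - [0, 0, 0]
    - [0, 0, 0]
    - [0, 0, 0]
    - [0, 0, 0]
    - [0, 0, 0]
    - [0, 0, 0]
    - [0, 0, 0]
    - [0, 0, 0]

```text
time: 13.22
tool_pos: [0.5128, -0.2728, 0.1352]
tool_rot: [-3.141, 0.002, -0.013]
contact_force: [0.9, 0.0, 0.6]
opening: 0.0156
grip_force: 8.0
```

Call:
arm_command:
  fingers: [1, 1, 1, 1, 1, 1, 1, 1]
  travel:
    - [0.005, -0.01, -0.03]
    - [0.01, -0.03, -0.055]
    - [0.02, -0.065, -0.055]
    - [0.03, -0.1, -0.055]
    - [0.04, -0.135, -0.055]
    - [0.05, -0.17, -0.055]
    - [0.06, -0.205, -0.055]
    - [0.067, -0.235, -0.055]
  dr:
    - [0, 0, 0]
    - [0, 0, 0]
    - [0, 0, 0]
    - [0, 0, 0]
    - [0, 0, 0]
    - [0, 0, 0]
    - [0, 0, 0]
    - [0, 0, 0]

```text
time: 13.88
tool_pos: [0.5839, -0.0368, 0.1902]
tool_rot: [-3.142, -0.002, -0.012]
contact_force: [0.3, -0.8, -0.2]
opening: 0.0158
grip_force: 8.0
```

Call:
arm_command:
  fingers: [1, 1, 1, 1, 1]
  travel:
    - [0.007, -0.025, 0]
    - [0.012, -0.04, 0]
    - [0.013, -0.044, 0]
    - [0.013, -0.044, 0]
    - [0.013, -0.044, 0]
  dr:
    - [0, 0, 0]
    - [0, 0, 0]
    - [0, 0, 0]
    - [0, 0, 0]
    - [0, 0, 0]

```text
time: 14.3
tool_pos: [0.5968, 0.004, 0.1893]
tool_rot: [3.141, -0.0, -0.013]
contact_force: [0.1, 0.4, -0.5]
opening: 0.0152
grip_force: 8.0
```

Call:
arm_command:
  fingers: [1, 1, 1, 1, 1, 1, 1, 1]
  travel:
    - [0, 0, 0.025]
    - [0, 0, 0.05]
    - [0, 0, 0.075]
    - [0, 0, 0.1]
    - [0, 0, 0.12]
    - [0, 0, 0.132]
    - [0, 0, 0.1385]
    - [0, 0, 0.1385]
  dr:
    - [0, 0, 0]
    - [0, 0, 0]
    - [0, 0, 0]
    - [0, 0, 0]
    - [0, 0, 0]
    - [0, 0, 0]
    - [0, 0, 0]
    - [0, 0, 0]

```text
time: 14.97
tool_pos: [0.5966, 0.0031, 0.0498]
tool_rot: [3.141, 0.001, -0.015]
contact_force: [-0.2, -0.2, -0.3]
opening: 0.0154
grip_force: 8.0
```

Call:
arm_command:
  fingers: [1, 1, 0.4, 0.3, 0.3, 0.3, 0.3, 0.3]
  travel:
    - [0, 0, 0]
    - [0, 0, 0]
    - [0, 0, 0]
    - [0, 0, 0]
    - [0, 0, 0]
    - [0, 0, -0.02]
    - [0, 0, -0.05]
    - [0, 0, -0.09]
  dr:
    - [0, 0, 0]
    - [0, 0, 0]
    - [0, 0, 0]
    - [0, 0, 0]
    - [0, 0, 0]
    - [0, 0, 0]
    - [0, 0, 0]
    - [0, 0, 0]

```text
time: 15.63
tool_pos: [0.5952, 0.005, 0.1389]
tool_rot: [-3.141, 0.006, -0.013]
contact_force: [0.6, -0.8, -0.4]
opening: 0.0323
grip_force: 0.0
```

Call:
arm_command:
  fingers: [0.2, 0.2, 0.2, 0.2, 0.2, 0.2, 0.2, 0.2]
  travel:
    - [0, 0.01, -0.035]
    - [-0.005, 0.03, -0.06]
    - [-0.01, 0.065, -0.06]
    - [-0.014, 0.1, -0.06]
    - [-0.018, 0.135, -0.06]
    - [-0.022, 0.17, -0.06]
    - [-0.026, 0.205, -0.06]
    - [-0.03, 0.24, -0.06]
  dr:
    - [0, 0, 0]
    - [0, 0, 0]
    - [0, 0, 0]
    - [0, 0, 0]
    - [0, 0, 0]
    - [0, 0, 0]
    - [0, 0, 0]
    - [0, 0, 0]

```text
time: 16.3
tool_pos: [0.5635, -0.2364, 0.2006]
tool_rot: [3.141, -0.0, -0.012]
contact_force: [1.3, -1.0, -0.0]
opening: 0.0369
grip_force: 0.0
```

Run:
```python
from look import *
c,W,s=look(); stems(c,W)
```

```text
t 16.35 tcp [ 0.5625 -0.2431  0.2004] [ 3.1372 -0.0001 -0.0167] open 0.03667587632606058Traceback (most recent call last):
  File "<stdin>", line 2, in <module>
  File "look.py", line 14, in stems
    if 100<st[i,4]<900 and 160<ce[i][0]<530 and 130<ce[i][1]<360: print("px",ce[i].round(1),"A",st[i,4],*mush(c,*ce[i],W)[:3])
                                                                                                         ~~~~^^^^^^^^^^^^
  File "h.py", line 16, in mush
    return hi.mean(0),w[:,2].max(),(cap[:,:2].min(0)+cap[:,:2].max(0))/2,np.ptp(cap[:,:2],axis=0),len(hi)
                                    ~~~~~~~~~~~~~^^^
    return umr_minimum(a, axis, None, out, keepdims, initial, where)
ValueError: zero-size array to reduction operation minimum which has no identity
```

```bash
sed -i 's/(w\[:,2\]<.034)/(w[:,2]<.05)/; s/^    return hi.mean(0)/    if len(cap)<50: return 0,0,0\n    return hi.mean(0)/' h.py
python3 - <<'E'
from look import *
c,W,s=look(); stems(c,W)
E
```

```text
t 16.4 tcp [ 0.5629 -0.2399  0.2002] [ 3.1395 -0.     -0.0179] open 0.03643973620133301
px [461.9 177.6] A 312 0 0 0
px [487.5 180.2] A 172 0 0 0
px [372.4 210.3] A 407 [ 0.5989 -0.0706  0.0796] 0.08572645863625733 [ 0.6035 -0.0711]
px [341.4 212.8] A 326 [0.6002 0.0049 0.0775] 0.08853166789122703 [0.6065 0.006 ]
px [180.3 252.7] A 383 [0.5399 0.4037 0.0621] 0.06943536783443392 [0.5402 0.4046]
px [216.7 304.1] A 345 [0.407  0.3235 0.0593] 0.06578177586492889 [0.407  0.3232]
```

Call:
arm_command:
  fingers: [0.2, 0.2, 0.2, 0.2, 0.2, 0.2, 0.2]
  travel:
    - [0, 0.035, 0]
    - [-0.003, 0.07, 0]
    - [-0.005, 0.105, 0]
    - [-0.007, 0.14, 0]
    - [-0.0075, 0.161, 0]
    - [-0.0075, 0.161, 0]
    - [-0.0075, 0.161, 0]
  dr:
    - [0, 0, 0]
    - [0, 0, 0]
    - [0, 0, 0]
    - [0, 0, 0]
    - [0, 0, 0]
    - [0, 0, 0]
    - [0, 0, 0]

```text
time: 16.98
tool_pos: [0.5543, -0.3959, 0.1998]
tool_rot: [-3.141, 0.0, -0.014]
contact_force: [0.5, 0.3, -1.0]
opening: 0.0367
grip_force: 0.0
```

Call:
arm_command:
  fingers: [0.2, 0.2, 0.2, 0.2, 0.2, 0.2, 0.2]
  travel:
    - [0, 0, 0.03]
    - [0, 0, 0.06]
    - [0, 0, 0.09]
    - [0, 0, 0.12]
    - [0, 0, 0.15]
    - [0, 0, 0.162]
    - [0, 0, 0.162]
  dr:
    - [0, 0, 0]
    - [0, 0, 0]
    - [0, 0, 0]
    - [0, 0, 0]
    - [0, 0, 0]
    - [0, 0, 0]
    - [0, 0, 0]

```text
time: 17.57
tool_pos: [0.5534, -0.3926, 0.0352]
tool_rot: [-3.137, 0.005, -0.011]
contact_force: [-0.5, -0.2, 0.7]
opening: 0.0367
grip_force: 0.0
```

Call:
arm_command:
  fingers: [0.2, 0.2, 1, 1, 1, 1, 1]
  travel:
    - [0, 0, 0]
    - [0, 0, 0]
    - [0, 0, 0]
    - [0, 0, 0]
    - [0, 0, 0]
    - [0, 0, 0]
    - [0, 0, 0]
  dr:
    - [0, 0, 0]
    - [0, 0, 0]
    - [0, 0, 0]
    - [0, 0, 0]
    - [0, 0, 0]
    - [0, 0, 0]
    - [0, 0, 0]

```text
time: 18.15
tool_pos: [0.5548, -0.396, 0.0392]
tool_rot: [3.141, -0.001, -0.013]
contact_force: [-0.4, 0.6, 4.6]
opening: 0.0155
grip_force: 8.0
```

Call:
arm_command:
  fingers: [1, 1, 1, 1, 1, 1, 1, 1]
  travel:
    - [0, 0, -0.01]
    - [0, 0, -0.04]
    - [0, 0, -0.08]
    - [0, 0, -0.12]
    - [-0.002, -0.02, -0.15]
    - [-0.005, -0.05, -0.15]
    - [-0.009, -0.085, -0.15]
    - [-0.013, -0.12, -0.15]
  dr:
    - [0, 0, 0]
    - [0, 0, 0]
    - [0, 0, 0]
    - [0, 0, 0]
    - [0, 0, 0]
    - [0, 0, 0]
    - [0, 0, 0]
    - [0, 0, 0]

```text
time: 18.82
tool_pos: [0.5426, -0.2747, 0.1895]
tool_rot: [3.141, -0.001, -0.014]
contact_force: [0.0, 0.0, -0.6]
opening: 0.0156
grip_force: 8.0
```

Call:
arm_command:
  fingers: [1, 1, 1, 1, 1, 1, 1, 1]
  travel:
    - [-0.004, -0.035, 0]
    - [-0.008, -0.07, 0]
    - [-0.012, -0.105, 0]
    - [-0.016, -0.14, 0]
    - [-0.02, -0.175, 0]
    - [-0.022, -0.198, 0]
    - [-0.022, -0.2035, 0]
    - [-0.022, -0.2035, 0]
  dr:
    - [0, 0, 0]
    - [0, 0, 0]
    - [0, 0, 0]
    - [0, 0, 0]
    - [0, 0, 0]
    - [0, 0, 0]
    - [0, 0, 0]
    - [0, 0, 0]

```text
time: 19.48
tool_pos: [0.5236, -0.0704, 0.189]
tool_rot: [3.141, -0.001, -0.01]
contact_force: [-0.6, 0.8, 0.2]
opening: 0.0156
grip_force: 8.0
```

Run:
```python
from look import *
c,W,s=look(); stems(c,W)
b=look("scene")[0]; p=proj(b,s["tool_pos"]).astype(int); print(p)
a=b["color"][max(p[1]-70,0):p[1]+70,max(p[0]-90,0):p[0]+90]; cv2.imwrite("pics/held.png",cv2.resize(a,None,fx=4,fy=4,interpolation=2))
```

```text
t 19.5333 tcp [ 0.5238 -0.0718  0.1889] [ 3.1409 -0.0008 -0.0112] open 0.01595494743447267
px [335.8 213.1] A 114 [0.5339 0.0145 0.2966] 0.3022838074937383 [0.6065 0.0208]
px [427.6 225.8] A 180 0 0 0
px [180.3 252.7] A 384 [0.54   0.4038 0.0621] 0.06804686610661088 [0.5401 0.4047]
px [451.6 284.5] A 399 [ 0.4029 -0.2416  0.0581] 0.06569231933285852 [ 0.4029 -0.2424]
px [216.7 304.1] A 345 [0.4071 0.3233 0.0579] 0.06455132356128074 [0.4066 0.3233]
t 19.5833 tcp [ 0.5239 -0.0726  0.1887] [ 3.1408 -0.0007 -0.0125] open 0.01555921123353574
[377 214]
```

View pics/held.png

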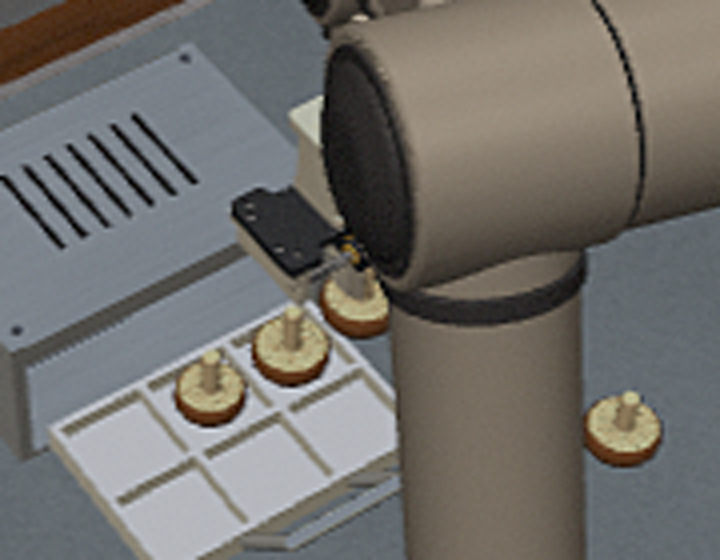

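Two mushrooms are seated in pockets 3 and 2, and the third hangs upright in the gripper at about (357,305). Now to lower it into pocket 6.

Call:
arm_command:
  fingers: [1, 1, 1, 1, 1, 1, 1, 1]
  travel:
    - [0, 0, 0.025]
    - [0, 0, 0.05]
    - [0, 0, 0.075]
    - [0, 0, 0.1]
    - [0, 0, 0.118]
    - [0, 0, 0.128]
    - [0, 0, 0.1335]
    - [0, 0, 0.1335]
  dr:
    - [0, 0, 0]
    - [0, 0, 0]
    - [0, 0, 0]
    - [0, 0, 0]
    - [0, 0, 0]
    - [0, 0, 0]
    - [0, 0, 0]
    - [0, 0, 0]

```text
time: 20.25
tool_pos: [0.5237, -0.0729, 0.0545]
tool_rot: [3.141, 0.0, -0.014]
contact_force: [-0.7, -0.1, -0.6]
opening: 0.0154
grip_force: 8.0
```

Call:
arm_command:
  fingers: [1, 1, 0.4, 0.3, 0.3, 0.3, 0.3, 0.3]
  travel:
    - [0, 0, 0]
    - [0, 0, 0]
    - [0, 0, 0]
    - [0, 0, 0]
    - [0, 0, 0]
    - [0, 0, -0.02]
    - [0, 0, -0.05]
    - [0, 0, -0.09]
  dr:
    - [0, 0, 0]
    - [0, 0, 0]
    - [0, 0, 0]
    - [0, 0, 0]
    - [0, 0, 0]
    - [0, 0, 0]
    - [0, 0, 0]
    - [0, 0, 0]

```text
time: 20.92
tool_pos: [0.5219, -0.0713, 0.1439]
tool_rot: [-3.14, 0.005, -0.013]
contact_force: [1.0, 0.2, 0.3]
opening: 0.0322
grip_force: 0.0
```

Call:
arm_command:
  fingers: [0.2, 0.2, 0.2, 0.2, 0.2, 0.2, 0.2, 0.2]
  travel:
    - [-0.01, 0.01, -0.035]
    - [-0.03, 0.035, -0.04]
    - [-0.05, 0.065, -0.04]
    - [-0.07, 0.095, -0.04]
    - [-0.09, 0.125, -0.04]
    - [-0.11, 0.155, -0.04]
    - [-0.119, 0.171, -0.04]
    - [-0.119, 0.171, -0.04]
  dr:
    - [0, 0, 0]
    - [0, 0, 0]
    - [0, 0, 0]
    - [0, 0, 0]
    - [0, 0, 0]
    - [0, 0, 0]
    - [0, 0, 0]
    - [0, 0, 0]

```text
time: 21.58
tool_pos: [0.4008, -0.2441, 0.1852]
tool_rot: [3.14, -0.0, -0.016]
contact_force: [1.0, -0.0, 0.2]
opening: 0.0368
grip_force: 0.0
```

Run:
```python
from look import *
c,W,s=look(); stems(c,W)
```

```text
t 21.6333 tcp [ 0.4017 -0.2425  0.1851] [ 3.1411 -0.0005 -0.016 ] open 0.03642862796712656
px [372.4 210.2] A 406 [ 0.5994 -0.071   0.0806] 0.08808274818689732 [ 0.6035 -0.0712]
px [341.5 212.7] A 324 [0.5995 0.005  0.0784] 0.08522604340006626 [0.6062 0.0055]
px [376.  240.6] A 360 [ 0.523  -0.0708  0.0773] 0.08405192692986817 [ 0.533  -0.0709]
px [180.3 252.7] A 383 [0.5402 0.4041 0.0627] 0.07053387390895181 [0.5404 0.4047]
px [527.2 295.9] A 166 0 0 0
px [216.7 304.1] A 344 [0.4067 0.3232 0.0593] 0.06598879357683307 [0.4068 0.323 ]
```

Call:
arm_command:
  fingers: [0.2, 0.2, 0.2, 0.2, 0.2, 0.2, 0.2]
  travel:
    - [0, 0, 0.03]
    - [0, 0, 0.06]
    - [0, 0, 0.09]
    - [0, 0, 0.12]
    - [0, 0, 0.14]
    - [0, 0, 0.147]
    - [0, 0, 0.147]
  dr:
    - [0, 0, 0]
    - [0, 0, 0]
    - [0, 0, 0]
    - [0, 0, 0]
    - [0, 0, 0]
    - [0, 0, 0]
    - [0, 0, 0]

```text
time: 22.22
tool_pos: [0.4022, -0.2398, 0.0365]
tool_rot: [-3.139, 0.003, -0.011]
contact_force: [-0.5, -0.9, 0.8]
opening: 0.0369
grip_force: 0.0
```

Call:
arm_command:
  fingers: [0.2, 0.2, 1, 1, 1, 1, 1]
  travel:
    - [0, 0, 0]
    - [0, 0, 0]
    - [0, 0, 0]
    - [0, 0, 0]
    - [0, 0, 0]
    - [0, 0, 0]
    - [0, 0, 0]
  dr:
    - [0, 0, 0]
    - [0, 0, 0]
    - [0, 0, 0]
    - [0, 0, 0]
    - [0, 0, 0]
    - [0, 0, 0]
    - [0, 0, 0]

```text
time: 22.8
tool_pos: [0.4025, -0.2414, 0.0381]
tool_rot: [3.141, -0.0, -0.013]
contact_force: [-0.8, -0.7, 0.4]
opening: 0.0154
grip_force: 8.0
```

Call:
arm_command:
  fingers: [1, 1, 1, 1, 1, 1, 1, 1]
  travel:
    - [0, 0, -0.01]
    - [0, 0, -0.04]
    - [0, 0, -0.08]
    - [0, 0, -0.12]
    - [0.01, -0.02, -0.15]
    - [0.025, -0.05, -0.15]
    - [0.04, -0.08, -0.15]
    - [0.055, -0.11, -0.15]
  dr:
    - [0, 0, 0]
    - [0, 0, 0]
    - [0, 0, 0]
    - [0, 0, 0]
    - [0, 0, 0]
    - [0, 0, 0]
    - [0, 0, 0]
    - [0, 0, 0]

```text
time: 23.47
tool_pos: [0.4593, -0.131, 0.1887]
tool_rot: [3.141, -0.002, -0.014]
contact_force: [0.6, 0.1, -0.8]
opening: 0.0156
grip_force: 8.0
```

Call:
arm_command:
  fingers: [1, 1, 1, 1, 1, 1, 1, 1]
  travel:
    - [0.015, -0.03, 0]
    - [0.03, -0.065, 0]
    - [0.045, -0.1, 0]
    - [0.058, -0.13, 0]
    - [0.0635, -0.139, 0]
    - [0.0635, -0.139, 0]
    - [0.0635, -0.139, 0]
    - [0.0635, -0.139, 0]
  dr:
    - [0, 0, 0]
    - [0, 0, 0]
    - [0, 0, 0]
    - [0, 0, 0]
    - [0, 0, 0]
    - [0, 0, 0]
    - [0, 0, 0]
    - [0, 0, 0]

```text
time: 24.13
tool_pos: [0.5235, 0.0051, 0.1876]
tool_rot: [3.141, 0.001, -0.013]
contact_force: [0.8, -0.3, 0.5]
opening: 0.0157
grip_force: 8.0
```

Call:
arm_command:
  fingers: [1, 1, 1, 1, 1, 1, 1, 1]
  travel:
    - [0, 0, 0.025]
    - [0, 0, 0.05]
    - [0, 0, 0.075]
    - [0, 0, 0.1]
    - [0, 0, 0.118]
    - [0, 0, 0.128]
    - [0, 0, 0.1325]
    - [0, 0, 0.1325]
  dr:
    - [0, 0, 0]
    - [0, 0, 0]
    - [0, 0, 0]
    - [0, 0, 0]
    - [0, 0, 0]
    - [0, 0, 0]
    - [0, 0, 0]
    - [0, 0, 0]

```text
time: 24.8
tool_pos: [0.5238, 0.0052, 0.0551]
tool_rot: [3.141, 0.001, -0.014]
contact_force: [-0.4, -0.5, -0.3]
opening: 0.015
grip_force: 8.0
```

Call:
arm_command:
  fingers: [1, 1, 0.4, 0.3, 0.3, 0.3, 0.3, 0.3]
  travel:
    - [0, 0, 0]
    - [0, 0, 0]
    - [0, 0, 0]
    - [0, 0, 0]
    - [0, 0, 0]
    - [0, 0, -0.02]
    - [0, 0, -0.05]
    - [0, 0, -0.09]
  dr:
    - [0, 0, 0]
    - [0, 0, 0]
    - [0, 0, 0]
    - [0, 0, 0]
    - [0, 0, 0]
    - [0, 0, 0]
    - [0, 0, 0]
    - [0, 0, 0]

```text
time: 25.47
tool_pos: [0.5223, 0.0065, 0.1444]
tool_rot: [-3.141, 0.005, -0.012]
contact_force: [-0.0, 0.5, -0.0]
opening: 0.0319
grip_force: 0.0
```

Call:
arm_command:
  fingers: [0.2, 0.2, 0.2, 0.2, 0.2, 0.2, 0.2, 0.2]
  travel:
    - [-0.005, -0.01, -0.035]
    - [-0.015, -0.03, -0.04]
    - [-0.028, -0.065, -0.04]
    - [-0.041, -0.1, -0.04]
    - [-0.054, -0.135, -0.04]
    - [-0.067, -0.17, -0.04]
    - [-0.08, -0.205, -0.04]
    - [-0.09, -0.235, -0.04]
  dr:
    - [0, 0, 0]
    - [0, 0, 0]
    - [0, 0, 0]
    - [0, 0, 0]
    - [0, 0, 0]
    - [0, 0, 0]
    - [0, 0, 0]
    - [0, 0, 0]

```text
time: 26.13
tool_pos: [0.4357, 0.2444, 0.1857]
tool_rot: [-3.141, -0.0, -0.012]
contact_force: [-0.1, 0.8, 0.1]
opening: 0.0366
grip_force: 0.0
```

Call:
arm_command:
  fingers: [0.2, 0.2, 0.2, 0.2, 0.2]
  travel:
    - [-0.013, -0.035, 0]
    - [-0.026, -0.065, 0]
    - [-0.032, -0.082, 0]
    - [-0.032, -0.082, 0]
    - [-0.032, -0.082, 0]
  dr:
    - [0, 0, 0]
    - [0, 0, 0]
    - [0, 0, 0]
    - [0, 0, 0]
    - [0, 0, 0]

```text
time: 26.55
tool_pos: [0.4056, 0.3253, 0.1853]
tool_rot: [3.141, -0.0, -0.01]
contact_force: [0.6, -0.4, -0.6]
opening: 0.0368
grip_force: 0.0
```

Run:
```python
from look import *
c,W,s=look(); stems(c,W)
```

```text
t 26.6 tcp [0.406  0.3245 0.1853] [ 3.141  -0.0002 -0.0116] open 0.036409716098397854
px [372.4 210.1] A 406 [ 0.5994 -0.0709  0.0786] 0.08420240036565835 [ 0.6038 -0.0711]
px [341.4 212.6] A 323 [0.5995 0.0046 0.0779] 0.08468119339626701 [0.6067 0.006 ]
px [376.  240.6] A 361 [ 0.5227 -0.0707  0.076 ] 0.08144130398890728 [ 0.5317 -0.0722]
px [343.7 243. ] A 388 [0.5244 0.0068 0.0753] 0.08136670727680513 [0.5343 0.0083]
px [213.  290.8] A 234 0 0 0
px [189.  302.7] A 195 0 0 0
```

Call:
arm_command:
  fingers: [0.2, 0.2, 0.2, 0.2, 0.2, 0.2, 0.2]
  travel:
    - [0, 0, 0.03]
    - [0, 0, 0.06]
    - [0, 0, 0.09]
    - [0, 0, 0.12]
    - [0, 0, 0.14]
    - [0, 0, 0.147]
    - [0, 0, 0.147]
  dr:
    - [0, 0, 0]
    - [0, 0, 0]
    - [0, 0, 0]
    - [0, 0, 0]
    - [0, 0, 0]
    - [0, 0, 0]
    - [0, 0, 0]

```text
time: 27.18
tool_pos: [0.4057, 0.3231, 0.0369]
tool_rot: [3.14, 0.003, -0.014]
contact_force: [-0.8, -0.2, 0.0]
opening: 0.0367
grip_force: 0.0
```

Call:
arm_command:
  fingers: [0.2, 0.2, 1, 1, 1, 1, 1]
  travel:
    - [0, 0, 0]
    - [0, 0, 0]
    - [0, 0, 0]
    - [0, 0, 0]
    - [0, 0, 0]
    - [0, 0, 0]
    - [0, 0, 0]
  dr:
    - [0, 0, 0]
    - [0, 0, 0]
    - [0, 0, 0]
    - [0, 0, 0]
    - [0, 0, 0]
    - [0, 0, 0]
    - [0, 0, 0]

```text
time: 27.77
tool_pos: [0.4061, 0.3248, 0.0386]
tool_rot: [-3.141, -0.0, -0.012]
contact_force: [0.2, 0.2, 3.1]
opening: 0.016
grip_force: 8.0
```

Call:
arm_command:
  fingers: [1, 1, 1, 1, 1, 1, 1, 1]
  travel:
    - [0, 0, -0.01]
    - [0, 0, -0.04]
    - [0, 0, -0.08]
    - [0, 0, -0.12]
    - [0.01, 0.02, -0.15]
    - [0.025, 0.05, -0.15]
    - [0.04, 0.08, -0.15]
    - [0.055, 0.11, -0.15]
  dr:
    - [0, 0, 0]
    - [0, 0, 0]
    - [0, 0, 0]
    - [0, 0, 0]
    - [0, 0, 0]
    - [0, 0, 0]
    - [0, 0, 0]
    - [0, 0, 0]

```text
time: 28.43
tool_pos: [0.46, 0.2131, 0.1899]
tool_rot: [-3.141, -0.002, -0.011]
contact_force: [0.9, 0.4, -0.6]
opening: 0.016
grip_force: 8.0
```

Call:
arm_command:
  fingers: [1, 1, 1, 1, 1, 1, 1, 1]
  travel:
    - [0.015, 0.03, 0]
    - [0.03, 0.06, 0]
    - [0.045, 0.09, 0]
    - [0.06, 0.12, 0]
    - [0.066, 0.13, 0]
    - [0.066, 0.13, 0]
    - [0.066, 0.13, 0]
    - [0.066, 0.13, 0]
  dr:
    - [0, 0, 0]
    - [0, 0, 0]
    - [0, 0, 0]
    - [0, 0, 0]
    - [0, 0, 0]
    - [0, 0, 0]
    - [0, 0, 0]
    - [0, 0, 0]

```text
time: 29.1
tool_pos: [0.5234, 0.0842, 0.1885]
tool_rot: [-3.141, 0.0, -0.012]
contact_force: [-0.3, 0.9, -0.3]
opening: 0.0157
grip_force: 8.0
```

Call:
arm_command:
  fingers: [1, 1, 1, 1, 1, 1, 1, 1]
  travel:
    - [0, 0, 0.025]
    - [0, 0, 0.05]
    - [0, 0, 0.075]
    - [0, 0, 0.1]
    - [0, 0, 0.118]
    - [0, 0, 0.128]
    - [0, 0, 0.133]
    - [0, 0, 0.133]
  dr:
    - [0, 0, 0]
    - [0, 0, 0]
    - [0, 0, 0]
    - [0, 0, 0]
    - [0, 0, 0]
    - [0, 0, 0]
    - [0, 0, 0]
    - [0, 0, 0]

```text
time: 29.77
tool_pos: [0.5237, 0.0839, 0.0552]
tool_rot: [3.141, 0.001, -0.011]
contact_force: [-0.2, -0.2, -0.9]
opening: 0.0158
grip_force: 8.0
```

Call:
arm_command:
  fingers: [1, 1, 0.4, 0.3, 0.3, 0.3, 0.3, 0.3]
  travel:
    - [0, 0, 0]
    - [0, 0, 0]
    - [0, 0, 0]
    - [0, 0, 0]
    - [0, 0, 0]
    - [0, 0, -0.02]
    - [0, 0, -0.05]
    - [0, 0, -0.09]
  dr:
    - [0, 0, 0]
    - [0, 0, 0]
    - [0, 0, 0]
    - [0, 0, 0]
    - [0, 0, 0]
    - [0, 0, 0]
    - [0, 0, 0]
    - [0, 0, 0]

```text
time: 30.43
tool_pos: [0.5223, 0.0831, 0.1443]
tool_rot: [3.141, 0.006, -0.013]
contact_force: [0.3, -0.2, 0.2]
opening: 0.0322
grip_force: 0.0
```

Call:
arm_command:
  fingers: [0.2, 0.2, 0.2, 0.2, 0.2, 0.2, 0.2, 0.2]
  travel:
    - [0, -0.01, -0.035]
    - [0, -0.03, -0.045]
    - [0.002, -0.065, -0.045]
    - [0.004, -0.1, -0.045]
    - [0.006, -0.135, -0.045]
    - [0.007, -0.16, -0.045]
    - [0.007, -0.16, -0.045]
    - [0.007, -0.16, -0.045]
  dr:
    - [0, 0, 0]
    - [0, 0, 0]
    - [0, 0, 0]
    - [0, 0, 0]
    - [0, 0, 0]
    - [0, 0, 0]
    - [0, 0, 0]
    - [0, 0, 0]

```text
time: 31.1
tool_pos: [0.5327, 0.244, 0.1901]
tool_rot: [3.141, 0.0, -0.01]
contact_force: [-0.6, -0.8, 0.6]
opening: 0.037
grip_force: 0.0
```

Run:
```python
from look import *
c,W,s=look(); stems(c,W)
```

```text
t 31.15 tcp [0.5328 0.243  0.1901] [ 3.1409  0.0003 -0.0116] open 0.0365841748454562
px [372.4 210. ] A 408 [ 0.5994 -0.0708  0.08  ] 0.08719435572409683 [ 0.6036 -0.0713]
px [341.4 212.5] A 323 [0.5998 0.0051 0.0786] 0.08639382609711461 [0.6069 0.0056]
px [254. 220.] A 196 0 0 0
px [223.  228.8] A 203 0 0 0
px [376.  240.5] A 361 [ 0.523  -0.0707  0.0759] 0.08221109274453539 [ 0.5325 -0.0723]
px [343.7 242.7] A 389 [0.5252 0.0069 0.0753] 0.08294275815059972 [0.5337 0.0084]
px [185.3 250. ] A 560 [0.4486 0.2752 0.5427] 0.5875777728600373 [0.5406 0.4045]
px [311.9 245.7] A 338 [0.5248 0.084  0.0746] 0.08158926446934503 [0.5345 0.0857]
```

Call:
arm_command:
  fingers: [0.2, 0.2, 0.2, 0.2, 0.2, 0.2, 0.2]
  travel:
    - [0.001, -0.035, 0]
    - [0.002, -0.07, 0]
    - [0.003, -0.105, 0]
    - [0.003, -0.14, 0]
    - [0.003, -0.161, 0]
    - [0.003, -0.161, 0]
    - [0.003, -0.161, 0]
  dr:
    - [0, 0, 0]
    - [0, 0, 0]
    - [0, 0, 0]
    - [0, 0, 0]
    - [0, 0, 0]
    - [0, 0, 0]
    - [0, 0, 0]

```text
time: 31.73
tool_pos: [0.5382, 0.4033, 0.1898]
tool_rot: [3.141, 0.0, -0.012]
contact_force: [-0.2, 0.2, 0.1]
opening: 0.037
grip_force: 0.0
```

Call:
arm_command:
  fingers: [0.2, 0.2, 0.2, 0.2, 0.2, 0.2, 0.2, 0.2]
  travel:
    - [0, 0, 0.03]
    - [0, 0, 0.06]
    - [0, 0, 0.085]
    - [0, 0, 0.11]
    - [0, 0, 0.127]
    - [0, 0, 0.138]
    - [0, 0, 0.145]
    - [0, 0, 0.145]
  dr:
    - [0, 0, 0]
    - [0, 0, 0]
    - [0, 0, 0]
    - [0, 0, 0]
    - [0, 0, 0]
    - [0, 0, 0]
    - [0, 0, 0]
    - [0, 0, 0]

```text
time: 32.4
tool_pos: [0.5381, 0.4024, 0.0443]
tool_rot: [3.14, 0.002, -0.014]
contact_force: [-0.1, 0.4, -0.5]
opening: 0.0369
grip_force: 0.0
```

Call:
arm_command:
  fingers: [0.2, 0.2, 1, 1, 1, 1, 1]
  travel:
    - [0, 0, 0]
    - [0, 0, 0]
    - [0, 0, 0]
    - [0, 0, 0]
    - [0, 0, 0]
    - [0, 0, 0]
    - [0, 0, 0]
  dr:
    - [0, 0, 0]
    - [0, 0, 0]
    - [0, 0, 0]
    - [0, 0, 0]
    - [0, 0, 0]
    - [0, 0, 0]
    - [0, 0, 0]

```text
time: 32.98
tool_pos: [0.5382, 0.4043, 0.0457]
tool_rot: [-3.141, -0.001, -0.012]
contact_force: [-0.4, 0.9, 2.3]
opening: 0.0157
grip_force: 8.0
```

Call:
arm_command:
  fingers: [1, 1, 1, 1, 1, 1, 1, 1]
  travel:
    - [0, 0, -0.01]
    - [0, 0, -0.04]
    - [0, 0, -0.08]
    - [0, 0, -0.12]
    - [0.001, 0.02, -0.145]
    - [0.01, 0.055, -0.145]
    - [0.02, 0.09, -0.145]
    - [0.03, 0.125, -0.145]
  dr:
    - [0, 0, 0]
    - [0, 0, 0]
    - [0, 0, 0]
    - [0, 0, 0]
    - [0, 0, 0]
    - [0, 0, 0]
    - [0, 0, 0]
    - [0, 0, 0]

```text
time: 33.65
tool_pos: [0.5665, 0.2777, 0.1919]
tool_rot: [-3.141, -0.002, -0.011]
contact_force: [0.4, -0.5, -0.8]
opening: 0.0156
grip_force: 8.0
```

Call:
arm_command:
  fingers: [1, 1, 1, 1, 1, 1, 1, 1]
  travel:
    - [0.005, 0.035, 0]
    - [0.01, 0.07, 0]
    - [0.015, 0.105, 0]
    - [0.02, 0.14, 0]
    - [0.025, 0.17, 0]
    - [0.03, 0.19, 0]
    - [0.032, 0.195, 0]
    - [0.032, 0.195, 0]
  dr:
    - [0, 0, 0]
    - [0, 0, 0]
    - [0, 0, 0]
    - [0, 0, 0]
    - [0, 0, 0]
    - [0, 0, 0]
    - [0, 0, 0]
    - [0, 0, 0]

```text
time: 34.32
tool_pos: [0.5964, 0.0819, 0.1908]
tool_rot: [3.142, -0.001, -0.015]
contact_force: [0.7, 0.4, -0.3]
opening: 0.0153
grip_force: 8.0
```

Call:
arm_command:
  fingers: [1, 1, 1, 1, 1, 1, 1, 1]
  travel:
    - [0.001, 0, 0.025]
    - [0.001, 0, 0.05]
    - [0.001, 0, 0.075]
    - [0.001, 0, 0.1]
    - [0.001, 0, 0.115]
    - [0.001, 0, 0.123]
    - [0.001, 0, 0.1285]
    - [0.001, 0, 0.1285]
  dr:
    - [0, 0, 0]
    - [0, 0, 0]
    - [0, 0, 0]
    - [0, 0, 0]
    - [0, 0, 0]
    - [0, 0, 0]
    - [0, 0, 0]
    - [0, 0, 0]

```text
time: 34.98
tool_pos: [0.5971, 0.0844, 0.0618]
tool_rot: [-3.141, -0.0, -0.011]
contact_force: [0.4, -0.4, -0.5]
opening: 0.0157
grip_force: 8.0
```

Call:
arm_command:
  fingers: [1, 1, 0.4, 0.3, 0.3, 0.3, 0.3, 0.3]
  travel:
    - [0, 0, 0]
    - [0, 0, 0]
    - [0, 0, 0]
    - [0, 0, 0]
    - [0, 0, 0]
    - [0, 0, -0.02]
    - [0, 0, -0.05]
    - [0, 0, -0.09]
  dr:
    - [0, 0, 0]
    - [0, 0, 0]
    - [0, 0, 0]
    - [0, 0, 0]
    - [0, 0, 0]
    - [0, 0, 0]
    - [0, 0, 0]
    - [0, 0, 0]

```text
time: 35.65
tool_pos: [0.5953, 0.0831, 0.1504]
tool_rot: [3.141, 0.006, -0.013]
contact_force: [0.6, 0.1, 0.2]
opening: 0.0322
grip_force: 0.0
```

Call:
arm_command:
  fingers: [1, 1, 1, 1, 1, 1, 1, 1]
  travel:
    - [-0.01, -0.01, -0.035]
    - [-0.03, -0.03, -0.06]
    - [-0.05, -0.06, -0.06]
    - [-0.07, -0.09, -0.06]
    - [-0.09, -0.12, -0.06]
    - [-0.11, -0.15, -0.06]
    - [-0.13, -0.18, -0.06]
    - [-0.15, -0.21, -0.06]
  dr:
    - [0, 0, 0]
    - [0, 0, 0]
    - [0, 0, 0]
    - [0, 0, 0]
    - [0, 0, 0]
    - [0, 0, 0]
    - [0, 0, 0]
    - [0, 0, 0]

```text
time: 36.32
tool_pos: [0.4486, 0.2963, 0.2122]
tool_rot: [-3.141, -0.001, -0.013]
contact_force: [0.9, 0.7, -0.7]
opening: 0.0008
grip_force: 0.0
```

Run:
```python
from look import *
c,W,s=look(); stems(c,W)
b=c["color"][95:295,265:470]; a=look("scene")[0]["color"][150:290,240:420]
f=lambda i,w:cv2.resize(i,(w,int(w*i.shape[0]/i.shape[1])),interpolation=2)
x,y=f(b,360),f(a,440); H=max(len(x),len(y)); p=lambda i:cv2.copyMakeBorder(i,0,H-len(i),0,0,0)
cv2.imwrite("pics/loaded.png",np.hstack([p(x),p(y)]))
```

```text
t 36.3667 tcp [0.4449 0.3012 0.2123] [-3.1383  0.0018 -0.0093] open 0.0003246578246306999
px [372.4 210. ] A 406 [ 0.5997 -0.0707  0.0795] 0.08724480123312031 [ 0.607 -0.071]
px [341.4 212.6] A 324 [0.6    0.005  0.0778] 0.08534054934090038 [0.6051 0.0062]
px [309.1 215.9] A 375 [0.5988 0.0842 0.078 ] 0.08564481297473454 [0.6052 0.0843]
px [376.  240.5] A 360 [ 0.5229 -0.0706  0.0754] 0.08356326384428564 [ 0.5331 -0.0719]
px [343.7 242.7] A 391 [0.5253 0.0067 0.0749] 0.0813619429262969 [0.5351 0.0075]
px [311.8 245.6] A 333 [0.5249 0.0841 0.0745] 0.07932863862401293 [0.5338 0.0857]
px [229.1 265. ] A 214 0 0 0
px [171.8 296.5] A 178 0 0 0
t 36.4167 tcp [0.4468 0.2988 0.2122] [-3.1402  0.0006 -0.0074] open 0.0003502356023274448
```

View pics/loaded.png

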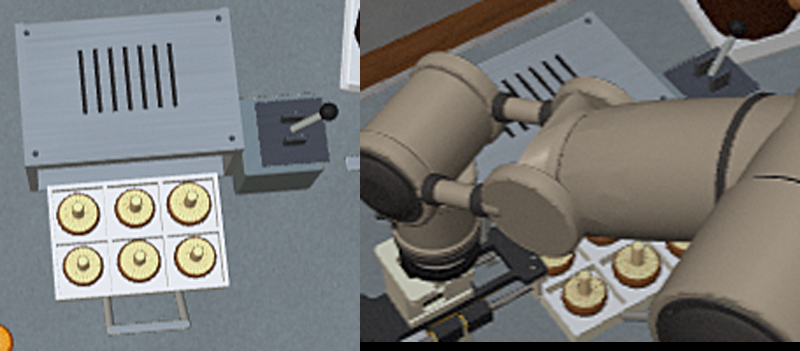

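All six mushrooms sit flat, one per pocket, and the lever at (328,112) in the left view is OFF. Next I move in front of the bar.

Call:
arm_command:
  fingers: [1, 1, 1, 1, 1, 1, 1, 1]
  travel:
    - [-0.01, 0.035, 0]
    - [-0.02, 0.075, 0]
    - [-0.03, 0.115, 0]
    - [-0.04, 0.155, 0]
    - [-0.046, 0.195, 0]
    - [-0.05, 0.235, 0]
    - [-0.052, 0.275, 0]
    - [-0.052, 0.291, 0]
  dr:
    - [0, 0, 0]
    - [0, 0, 0]
    - [0, 0, 0]
    - [0, 0, 0]
    - [0, 0, 0]
    - [0, 0, 0]
    - [0, 0, 0]
    - [0, 0, 0]

```text
time: 37.08
tool_pos: [0.3934, 0.0007, 0.2123]
tool_rot: [3.14, -0.001, -0.016]
contact_force: [0.8, -0.6, 0.4]
opening: 0.0007
grip_force: 0.0
```

Call:
arm_command:
  fingers: [1, 1, 1, 1, 1, 1, 1, 1]
  travel:
    - [0, 0, 0]
    - [0, 0, 0.03]
    - [0, 0, 0.06]
    - [0, 0, 0.09]
    - [0, 0, 0.12]
    - [0, 0, 0.135]
    - [0, 0, 0.14]
    - [0, 0, 0.14]
  dr:
    - [0, 0, 0]
    - [0, 0, 0]
    - [0, 0, 0]
    - [0, 0, 0]
    - [0, 0, 0]
    - [0, 0, 0]
    - [0, 0, 0]
    - [0, 0, 0]

```text
time: 37.75
tool_pos: [0.3935, 0.0053, 0.0711]
tool_rot: [-3.141, 0.002, -0.012]
contact_force: [-0.2, -0.3, -0.7]
opening: 0.0004
grip_force: 0.0
```

Call:
arm_command:
  fingers: [1, 1, 1, 1, 1, 1, 1, 1]
  travel:
    - [0.005, 0, 0]
    - [0.01, 0, 0]
    - [0.015, 0, 0]
    - [0.02, 0, 0]
    - [0.026, 0, 0]
    - [0.033, 0, 0]
    - [0.041, 0, 0]
    - [0.05, 0, 0]
  dr:
    - [0, 0, 0]
    - [0, 0, 0]
    - [0, 0, 0]
    - [0, 0, 0]
    - [0, 0, 0]
    - [0, 0, 0]
    - [0, 0, 0]
    - [0, 0, 0]

```text
time: 38.42
tool_pos: [0.4446, 0.0042, 0.0719]
tool_rot: [3.142, 0.0, -0.013]
contact_force: [-1.5, 0.7, 1.5]
opening: 0.0005
grip_force: 1.0
```

Call:
arm_command:
  fingers: [1, 1, 1, 1, 1, 1, 1, 1]
  travel:
    - [0.01, 0, 0]
    - [0.02, 0, 0]
    - [0.03, 0, 0]
    - [0.04, 0, 0]
    - [0.05, 0, 0]
    - [0.06, 0, 0]
    - [0.07, 0, 0]
    - [0.08, 0, 0]
  dr:
    - [0, 0, 0]
    - [0, 0, 0]
    - [0, 0, 0]
    - [0, 0, 0]
    - [0, 0, 0]
    - [0, 0, 0]
    - [0, 0, 0]
    - [0, 0, 0]

```text
time: 39.08
tool_pos: [0.525, 0.0033, 0.0717]
tool_rot: [-3.141, 0.0, -0.013]
contact_force: [-1.5, 0.3, 0.7]
opening: 0.0008
grip_force: 1.0
```

Call:
arm_command:
  fingers: [1, 1, 1, 1, 1, 1, 1, 1]
  travel:
    - [0.008, 0, 0]
    - [0.016, 0, 0]
    - [0.023, 0, 0]
    - [0.029, 0, 0]
    - [0.034, 0, 0]
    - [0.038, 0, 0]
    - [0.041, 0, 0]
    - [0.041, 0, 0]
  dr:
    - [0, 0, 0]
    - [0, 0, 0]
    - [0, 0, 0]
    - [0, 0, 0]
    - [0, 0, 0]
    - [0, 0, 0]
    - [0, 0, 0]
    - [0, 0, 0]

```text
time: 39.75
tool_pos: [0.5658, 0.0025, 0.0719]
tool_rot: [3.141, -0.001, -0.013]
contact_force: [-0.4, -0.7, -0.2]
opening: 0.0006
grip_force: 0.0
```

Call:
arm_command:
  fingers: [1, 1, 1, 1, 1, 1, 1, 1]
  travel:
    - [0.002, 0, 0]
    - [0.004, 0, 0]
    - [0.006, 0, 0]
    - [0.008, 0, 0]
    - [0.01, 0, 0]
    - [0.012, 0, 0]
    - [0.012, 0, 0]
    - [0.012, 0, 0]
  dr:
    - [0, 0, 0]
    - [0, 0, 0]
    - [0, 0, 0]
    - [0, 0, 0]
    - [0, 0, 0]
    - [0, 0, 0]
    - [0, 0, 0]
    - [0, 0, 0]

```text
time: 40.42
tool_pos: [0.5775, 0.0025, 0.0719]
tool_rot: [3.142, -0.001, -0.013]
contact_force: [0.5, -0.7, -0.5]
opening: 0.0006
grip_force: 0.0
```

Call:
arm_command:
  fingers: [1, 1, 1, 1, 1, 1]
  travel:
    - [0.001, 0, 0]
    - [0.002, 0, 0]
    - [0.003, 0, 0]
    - [0.004, 0, 0]
    - [0.004, 0, 0]
    - [0.004, 0, 0]
  dr:
    - [0, 0, 0]
    - [0, 0, 0]
    - [0, 0, 0]
    - [0, 0, 0]
    - [0, 0, 0]
    - [0, 0, 0]

```text
time: 40.92
tool_pos: [0.5809, 0.0025, 0.0718]
tool_rot: [3.142, 0.0, -0.013]
contact_force: [-2.2, 0.3, 1.5]
opening: 0.0006
grip_force: 1.0
```

Call:
arm_command:
  fingers: [1, 1, 1, 1, 1, 1]
  travel:
    - [0.001, 0, 0]
    - [0.002, 0, 0]
    - [0.003, 0, 0]
    - [0.004, 0, 0]
    - [0.004, 0, 0]
    - [0.004, 0, 0]
  dr:
    - [0, 0, 0]
    - [0, 0, 0]
    - [0, 0, 0]
    - [0, 0, 0]
    - [0, 0, 0]
    - [0, 0, 0]

```text
time: 41.42
tool_pos: [0.581, 0.0026, 0.0717]
tool_rot: [-3.142, 0.009, -0.012]
contact_force: [-16.5, -0.2, 11.2]
opening: 0.0004
grip_force: 8.0
```

Call:
arm_command:
  fingers: [1, 1, 1, 1, 1, 1]
  travel:
    - [0.001, 0, 0]
    - [0.002, 0, 0]
    - [0.003, 0, 0]
    - [0.004, 0, 0]
    - [0.004, 0, 0]
    - [0.004, 0, 0]
  dr:
    - [0, 0, 0]
    - [0, 0, 0]
    - [0, 0, 0]
    - [0, 0, 0]
    - [0, 0, 0]
    - [0, 0, 0]

```text
time: 41.92
tool_pos: [0.5811, 0.0026, 0.0717]
tool_rot: [-3.142, 0.018, -0.012]
contact_force: [-28.9, -2.0, 21.9]
opening: 0.0004
grip_force: 15.0
```

Force rose to about 29 N with no motion, so the tray is against its home stop. I'll back off and go round to the outer side of the lever.

Call:
arm_command:
  fingers: [1, 1, 1, 1, 1, 1, 1, 1]
  travel:
    - [-0.008, 0, 0]
    - [-0.02, 0, 0]
    - [-0.03, 0, -0.02]
    - [-0.03, 0, -0.06]
    - [-0.03, 0, -0.1]
    - [-0.03, 0, -0.14]
    - [-0.03, 0, -0.18]
    - [-0.03, 0, -0.2]
  dr:
    - [0, 0, 0]
    - [0, 0, 0]
    - [0, 0, 0]
    - [0, 0, 0]
    - [0, 0, 0]
    - [0, 0, 0]
    - [0, 0, 0]
    - [0, 0, 0]

```text
time: 42.58
tool_pos: [0.5609, 0.0026, 0.2776]
tool_rot: [3.14, -0.009, -0.013]
contact_force: [1.8, -0.1, 0.4]
opening: 0.0002
grip_force: 0.0
```

Call:
arm_command:
  fingers: [1, 1, 1, 1, 1, 1, 1, 1]
  travel:
    - [0.01, 0.035, 0]
    - [0.02, 0.07, 0]
    - [0.03, 0.105, 0]
    - [0.04, 0.14, 0]
    - [0.05, 0.175, 0]
    - [0.06, 0.21, 0]
    - [0.075, 0.245, 0]
    - [0.09, 0.275, 0]
  dr:
    - [0, 0, 0]
    - [0, 0, 0]
    - [0, 0, 0]
    - [0, 0, 0]
    - [0, 0, 0]
    - [0, 0, 0]
    - [0, 0, 0]
    - [0, 0, 0]

```text
time: 43.25
tool_pos: [0.6459, -0.2762, 0.272]
tool_rot: [3.14, -0.001, -0.014]
contact_force: [1.3, -0.5, 0.4]
opening: 0.0009
grip_force: 0.0
```

Call:
arm_command:
  fingers: [1, 1, 1, 1, 1]
  travel:
    - [0.012, 0.018, 0]
    - [0.023, 0.031, 0]
    - [0.023, 0.031, 0]
    - [0.023, 0.031, 0]
    - [0.023, 0.031, 0]
  dr:
    - [0, 0, 0]
    - [0, 0, 0]
    - [0, 0, 0]
    - [0, 0, 0]
    - [0, 0, 0]

```text
time: 43.67
tool_pos: [0.6681, -0.3039, 0.2717]
tool_rot: [-3.141, -0.0, -0.012]
contact_force: [-0.1, 0.7, -0.0]
opening: 0.0004
grip_force: 0.0
```

Run:
```python
from look import *
c,W,s=look()
cv2.imwrite("pics/home.png",cv2.resize(c["color"][95:285,265:545],None,fx=2.8,fy=2.8,interpolation=2))
print("home bar px",proj(c,np.array([.5955,.005,.091])))
hb=W[190:230,310:375].reshape(-1,3);k=(hb[:,2]>.08)&(hb[:,2]<.1); print("bar",np.median(hb[k],axis=0))
```

```text
t 43.7167 tcp [ 0.6681 -0.3036  0.2723] [ 3.1416 -0.0004 -0.0117] open -3.573648255918323e-05
home bar px [342.5468 210.4301]
bar [0.5953 0.0056 0.0887]
```

View pics/home.png

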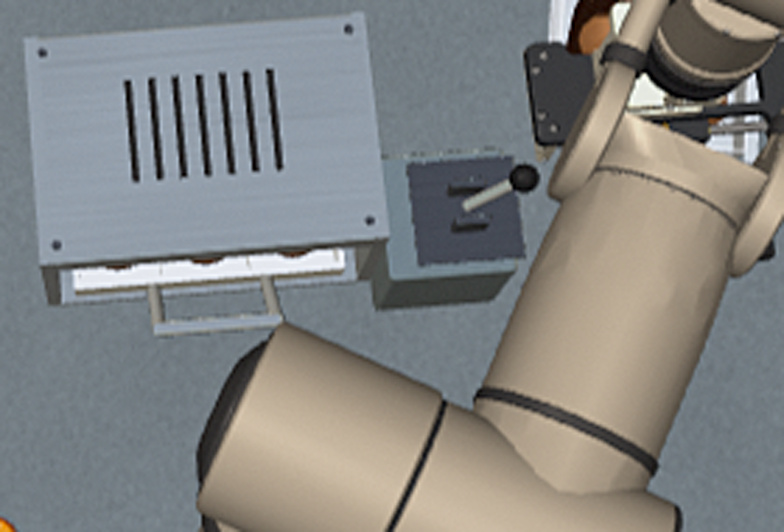

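The tray is home (bar at x = 0.5953) with caps visible under the hood. The lever ball at (523,178) is still OFF. Next I lower and push it towards the hood.

Call:
arm_command:
  fingers: [1, 1, 1, 1, 1, 1]
  travel:
    - [0, 0, 0.03]
    - [0, 0, 0.06]
    - [0, 0, 0.085]
    - [0, 0, 0.098]
    - [0, 0, 0.098]
    - [0, 0, 0.098]
  dr:
    - [0, 0, 0]
    - [0, 0, 0]
    - [0, 0, 0]
    - [0, 0, 0]
    - [0, 0, 0]
    - [0, 0, 0]

```text
time: 44.22
tool_pos: [0.668, -0.3037, 0.1745]
tool_rot: [-3.142, 0.0, -0.012]
contact_force: [1.1, 0.6, 0.1]
opening: 0.0005
grip_force: 0.0
```

Call:
arm_command:
  fingers: [1, 1, 1, 1, 1, 1, 1, 1]
  travel:
    - [0, -0.012, 0]
    - [0, -0.024, 0]
    - [0, -0.036, 0]
    - [0, -0.048, 0]
    - [0, -0.06, 0]
    - [0, -0.072, 0]
    - [0, -0.085, 0]
    - [0, -0.085, 0]
  dr:
    - [0, 0, 0]
    - [0, 0, 0]
    - [0, 0, 0]
    - [0, 0, 0]
    - [0, 0, 0]
    - [0, 0, 0]
    - [0, 0, 0]
    - [0, 0, 0]

```text
time: 44.88
tool_pos: [0.6694, -0.2159, 0.1738]
tool_rot: [-3.14, 0.001, -0.01]
contact_force: [-0.6, -0.7, -0.1]
opening: 0.0007
grip_force: 0.0
```

Call:
arm_command:
  fingers: [1, 1, 1, 1, 1, 1, 1, 1]
  travel:
    - [0, 0.02, 0]
    - [0, 0.04, -0.02]
    - [0, 0.05, -0.05]
    - [0, 0.06, -0.085]
    - [-0.02, 0.08, -0.1]
    - [-0.05, 0.1, -0.1]
    - [-0.08, 0.12, -0.1]
    - [-0.11, 0.14, -0.1]
  dr:
    - [0, 0, 0]
    - [0, 0, 0]
    - [0, 0, 0]
    - [0, 0, 0]
    - [0, 0, 0]
    - [0, 0, 0]
    - [0, 0, 0]
    - [0, 0, 0]

```text
time: 45.55
tool_pos: [0.5562, -0.3588, 0.2737]
tool_rot: [3.141, 0.0, -0.012]
contact_force: [-0.1, -0.5, -0.2]
opening: 0.0005
grip_force: 0.0
```

Call:
arm_command:
  fingers: [1, 1, 1, 1]
  travel:
    - [-0.02, 0.02, 0]
    - [-0.02, 0.02, 0]
    - [-0.02, 0.02, 0]
    - [-0.02, 0.02, 0]
  dr:
    - [0, 0, 0]
    - [0, 0, 0]
    - [0, 0, 0]
    - [0, 0, 0]

```text
time: 45.88
tool_pos: [0.5376, -0.3778, 0.2738]
tool_rot: [-3.141, -0.0, -0.013]
contact_force: [-0.0, -0.5, -0.7]
opening: 0.0003
grip_force: 0.0
```

Run:
```python
from look import *
c,W,s=look()
cv2.imwrite("pics/final.png",c["color"])
hb=W[190:230,310:375].reshape(-1,3);k=(hb[:,2]>.08)&(hb[:,2]<.1); print("bar",np.median(hb[k],axis=0))
```

```text
t 45.9333 tcp [ 0.538  -0.3773  0.2737] [-3.1412 -0.0002 -0.0117] open 0.0006011032183295754
bar [0.5948 0.004  0.0895]
```

View pics/final.png

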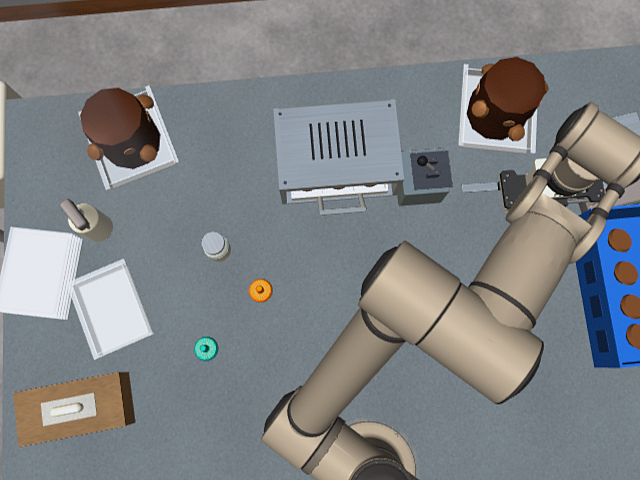

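The lever ball is at (422,161), as at the start, so the lamp is ON. The tray is home with its bar at (342,211), the bench is clear of natural mushrooms, and the jar, decoys, punnet and knife are undisturbed.

```bash
python3 -c "
from cell import *
print(hand_in())"
```

```text
the job is handed in; nothing more can be done
None
```

Job done and handed in at about 46 s of the 210 s allowed: with the lamp switched off first, all six shiitake went into the tray gills up, one to a pocket, and the tray is fully home with the lamp back ON.

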